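# Prop the parts bin's spring flap open and fetch a lock cylinder

## Task

With the wooden block, push the grey bin's spring flap down into the bin and leave the block lying flat in the gap between the two locks, lengthwise from front wall to flap, so that it alone props the flap wide open. Then take the brass lock cylinder out and lay it, without dropping it, on the dark mat in the wooden frame. Leave the flap propped, the padlock where it lies in the bin, and the loose things on the bench undisturbed.

Things in the scene. Friction and masses are not known exactly. Their poses are not given: they have to be found in the camera images.
- bin: Grey steel bin, screwed down. Origin: underside centre, on the bench. Its x runs from low front wall (robot's side) to high back wall, y along its length. Inner faces x = -62, +62, y = -130, +130 mm; walls 4 mm; floor top z = 4. Rims: front z = 64, ends 50, back 154; from x = 36 back the ends rise to 148 (hinge cheeks). One lock cylinder and one padlock lie on its floor about 70 mm either side of the middle (which side varies); middle free.
- flap (a joint): The bin's translucent flap with a rolled steel free edge 10 mm thick, 252 mm long, 122 from hinge to free edge. Rad: 0 = shut (slopes down to the front by 0.55, free edge 10 mm above and 12 behind the front rim); positive = swung down and back into the bin; 1.02 = hanging straight down at the back. A spring shuts it: 0.09 N m plus 0.05 per rad. With the block lengthwise against the front wall it stands at about 0.8.
- flap_hinge (a point): Middle of the flap's hinge axis, which runs along the bin's y axis at x = +54 mm, z = 138 mm in the bin's frame.
- flap_edge (a point): Middle of the flap's free edge (moves with the flap; 74 mm above the bench when shut, about 20 mm when propped).
- block_center (a point): Centre of the loose beech block, 45 x 85 x 32 mm along its own x, y, z, lying flat on the mat of the tray, about 90 g. This is the prop: laid flat with its 85 mm length along the bin's x axis, near end at the front wall, its far end holds the flap back. As only its far end pushes the flap (a few N), grip it firmly or it tilts in the fingers.
- cylinder_center (a point): Centre of the brass lock cylinder to fetch: a pear-shaped bar with a steel cam in its middle, lying on its side on the bin floor, 32 x 68 x 17 mm along its own x, y, z; its 68 mm length (y) runs roughly front to back in the bin. About 170 g.
- padlock_center (a point): Centre of the brass padlock lying flat in the bin, 63 x 42 x 19 mm along its own x, y, z (steel shackle at +x); it stays in the bin.
- tray: Sorting tray fixed on the bench left of the robot: dark mat in a light wooden frame, 288 x 168 mm along its own x, y. Origin: centre of its underside. The mat measures 252 x 132 mm, its upper side 7 mm above the bench; the frame is 18 mm wide and 15 mm high. The big grey machine between tray and bin is up to 350 mm high; pass in front of it.
- key: Bystander: loose brass mortice key, 84 x 31 x 11 mm, on the bench left of the bin, in front of the big grey machine. Origin: centre of its underside.
- follower: Bystander: loose brass rod, 100 mm long (its y), 13 mm thick, on the bench in front of the big grey machine. Origin: centre of its underside.
- tin: Bystander: loose round metal tin, 46 mm across, 32 mm high, on the bench behind the bin's right end. Origin: centre of its underside.

How it is judged:
By the outcome, as a careful person would: the job done as asked, in the order asked, and still so for the second after the job is handed in, with the robot touching nothing.
It also fails if it takes over 64 s, if anything falls off the work surface, if the arm or the gripper's body presses on something with over 40 N, if the wrist force passes 120 N, or if a joint passes its speed limit or range.

## Robot

A 6-joint arm with a two-finger parallel gripper is mounted at the origin on a cart in front of the work surface, level with it; the furniture and walls round the work are solid. World frame = base frame: x ahead of the robot, y to its left, z up, the work surface at z = 0. Lengths are in m, angles in rad, forces in N, time in s.
With the tool pointing down it reaches from about 0.375 to 0.975 m from the base axis. Payload 3.8 kg.
Tool frame: the origin (TCP) lies on the centre line of the jaws, within the pads' length; the fingertips stand 14 mm ahead of it and the grasp point (between the pads) lies 5 mm behind it; z points along the fingers, x is the direction in which the jaws open and shut, and the axes are right-handed (so a half turn about z gives the same grasp; the last joint's range is limited). The gripper opens to 85 mm and grips with 20 to 120 N. Pads are 22 mm wide; open, the fingers measure 114 mm over their backs; the gripper's body (76 mm by 85 mm) begins 54 mm behind the grasp point. The pads swing forward as they close: fully open they stand 13 mm farther back than shut.
Start: joints at [1.234, 0.264, 1.604, -0, 1.274, -0.037], TCP at [0.199, 0.645, 0.245] pointing down, gripper open.
Joint ranges: [-2.63, 2.63], [-0.94, 2.18], [0.31, 2.57], [-1.31, 4.45], [0, 2.66], [-2.55, 2.55]. Speed limits (rad/s): [2.57, 2.57, 3.14, 3.14, 3.14, 3.14].

## Interface

Orientations are given as a rotation vector (axis times angle).
In Python, from workcell import bot gives the robot as it stands. The module is installed in compiled form; this text tells all that it offers.
- The arm moves only by the tool arm_command, never from a script. Its argument "steps" is one flat list of numbers, 7 for each row, row after row: the shift along the tool's x, y, z in units of 30 mm (1.0 is 30 mm), then the turn, a rotation vector about the tool's x, y, z in units of 6 degrees (1.0 is 6 degrees), then the opening, from 0 (shut) to 1 (fully open). In form: [tx, ty, tz, ax, ay, az, fingers, tx, ty, tz, ax, ay, az, fingers, ...]. A call has 1 to 10 rows; each row shifts and turns the commanded pose from where the row before left it, along the tool's axes as they then stand; what a row does not reach is not made up. A row lasts 1/8 s, in which the tool goes at most 62.5 mm and 10.7 degrees, less where a joint would pass 70% of its speed; a pose out of reach is approached as far as the arm can. A call is refused whole if a number of a shift passes 1 or a number of a turn 1, either way. A call with a gripper value outside its range is refused whole. The fingers move at their own pace and stop on an object; "squeeze" is the grip in N (left out, the last holds). Time passes only in rows, so rows that do not move let the fingers close. It gives the time, the measured TCP pose, the force and the opening at its end, in the units of the state.
- bot.read_state(): the state, without advancing time (a new reading comes with each control period).
- bot.read_camera(name): name is "scene" or "top"; returns a dict with "img" (400x640x3 uint8, red, green, blue), "camera_matrix" (3x3 intrinsics, pixels), "k1" (the pictures are not rectified: a ray, as slopes to the right and down, at radius r is drawn at 1 + k1 r^2 times it, then the intrinsics apply), "pose" (4x4, takes a point from camera to world coordinates). Camera axes: x right, y down, z forward; pixel columns grow to the right and rows downward; lengths in m; the calibration is good to about 2 mm. A picture is of the moment at which its call begins. There is no depth.
- bot.finish_job(): hands the job in, once; it reports no verdict.
The state is a dict: "time": time; "q": joint angles; "joint_vel": joint speeds; "joint_torque": joint torques, N m; "tool_pos": TCP position; "tcp_rot": TCP orientation; "wrist_force": force on the tool from outside, world axes, zero at the start; "torque": the same for the moment, N m; "width": opening from 0.0 (shut) to 1.0 (fully open).
Only numpy, scipy, OpenCV 4.12 (cv2) and the standard library are available. Lean on these libraries where they do the work, as an engineer would, in place of code of your own. Each camera call takes 0.05 s, during which the arm holds its last target.

## Working session

There is one attempt and no reset: what is moved stays moved. The work goes in short steps, Python scripts to look and compute and a tool call to move; the robot and the scene stay as the last step left them, time stands still between calls to the robot, and variables do not carry over. Pictures are saved under pics/ and viewed, and the job is handed in when it is done.

Besides the shell and the picture viewer there is one more tool, called by a JSON object that holds its "fn" and its "kwargs". arm_command: Moves the arm, as the interface text tells. Its arguments: {"type":"object","properties":{"steps":{"type":"array","items":{"type":"number"}},"squeeze":{"type":"number"}},"required":["steps"]}

```bash
mkdir -p pics; ls; python3 - <<'E'
from workcell import bot
import cv2
s=bot.read_state()
for k,v in s.items(): print(k,v)
for n in ["scene","top"]:
    c=bot.read_camera(n)
    cv2.imwrite(f"pics/{n}0.png",c["img"][:,:,::-1])
    print(n,c["camera_matrix"],c["k1"],c["pose"])
E
```

```text
pics
time 0.0
q [ 1.23409649e+00  2.64763024e-01  1.60536018e+00  1.50672526e-05
  1.27370655e+00 -3.68947308e-02]
joint_vel [-2.10107600e-03  1.18673577e-03 -4.94015822e-04 -5.17879515e-05
  6.35131290e-04  6.74190061e-04]
joint_torque [-1.28837371e-03 -5.15119600e+01 -3.67314398e+01 -4.69263796e-04
  1.31767098e-02 -3.57727254e-05]
tool_pos [0.19911453 0.64423669 0.24396281]
tcp_rot [ 2.52728157  1.86402781 -0.00291461]
wrist_force [-0.85005553 -0.26282263  0.26772762]
torque [ 0.04701654  0.06003665 -0.0084699 ]
width 0.9990221267335503
scene [[425.10961103   0.         321.03188724]
 [  0.         425.10961103 201.4400929 ]
 [  0.           0.           1.        ]] 0.03602020707240827 [[ 0.84710398 -0.27658599  0.45377862 -0.12502982]
 [-0.53089967 -0.40240852  0.74579684 -0.94805098]
 [-0.02367257 -0.87267839 -0.48772127  0.75643405]
 [ 0.          0.          0.          1.        ]]
top [[410.01962071   0.         326.22251839]
 [  0.         410.01962071 197.91547519]
 [  0.           0.           1.        ]] -0.025865366375749058 [[-0.01315127 -0.99768364  0.06674132  0.41532155]
 [-0.99981094  0.01216455 -0.0151693   0.05177082]
 [ 0.01432228 -0.0669282  -0.99765499  1.3498584 ]
 [ 0.          0.          0.          1.        ]]
```

View pics/scene0.png

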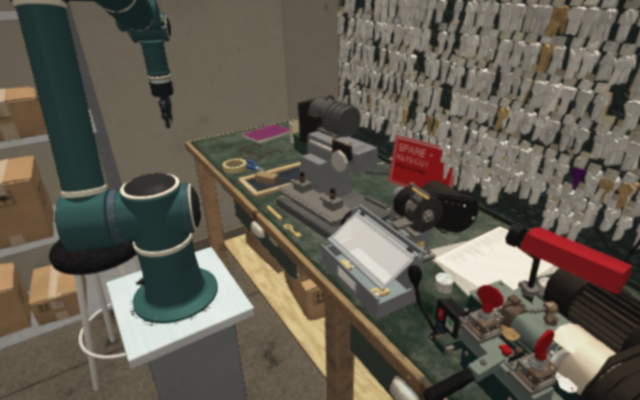

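View pics/top0.png

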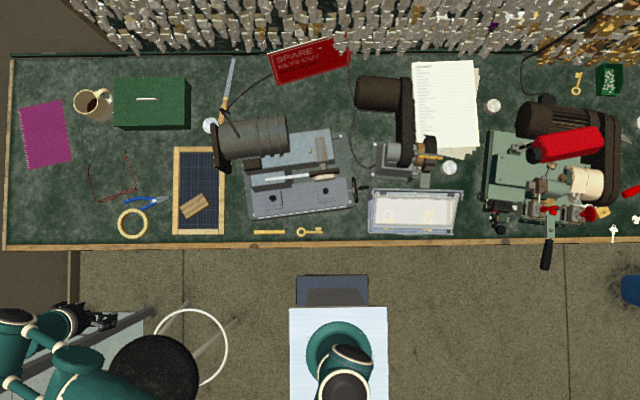

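Top view: the tray is at about (200,190) with the block at (194,206), and the bin is at about (415,212). The key is at (310,231), the rod at (270,232) and the tin at (450,168). Next I'll enlarge these areas to measure them.

```bash
cat > h.py <<'E'
import numpy as np, cv2
from workcell import bot
def cam(n): return bot.read_camera(n)
def p2w(c,uv,z):
    K=c["camera_matrix"];k1=c["k1"];T=c["pose"]
    d=np.array([(uv[0]-K[0,2])/K[0,0],(uv[1]-K[1,2])/K[1,1]]); s=d.copy()
    for _ in range(30): s=d/(1+k1*(s@s))
    r=T[:3,:3]@np.array([s[0],s[1],1]); o=T[:3,3]
    return o+r*(z-o[2])/r[2]
def w2p(c,P):
    K=c["camera_matrix"];k1=c["k1"];T=c["pose"]
    q=T[:3,:3].T@(np.asarray(P,float)-T[:3,3]); s=q[:2]/q[2]; s=s*(1+k1*(s@s))
    return np.array([K[0,0]*s[0]+K[0,2],K[1,1]*s[1]+K[1,2]])
def crop(c,x0,y0,x1,y1,f,name,lines=[]):
    im=c["img"][:,:,::-1].copy()[y0:y1,x0:x1]
    im=cv2.resize(im,None,fx=f,fy=f,interpolation=cv2.INTER_CUBIC)
    for L,col in lines:
        pts=np.array([((w2p(c,P)+0.5-np.array([x0,y0]))*f) for P in L])
        cv2.polylines(im,[np.round(pts).astype(int)],False,col,1,cv2.LINE_AA)
    cv2.imwrite("pics/"+name,im)
E
python3 - <<'E'
from h import *
c=cam("top")
crop(c,150,135,350,245,4,"t1.png")
crop(c,360,155,480,245,6.5,"t2.png")
d=cam("scene")
crop(d,310,190,440,320,4.6,"s2.png")
crop(d,220,145,330,245,6,"s1.png")
E
```

```text
(no output)
```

View pics/t1.png

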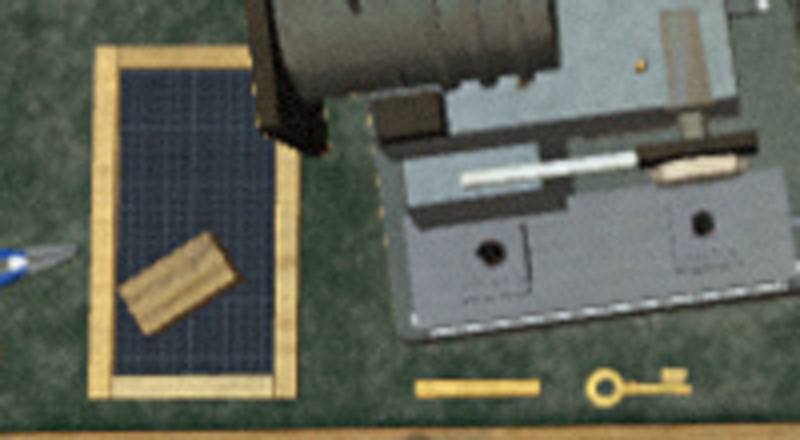

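View pics/t2.png

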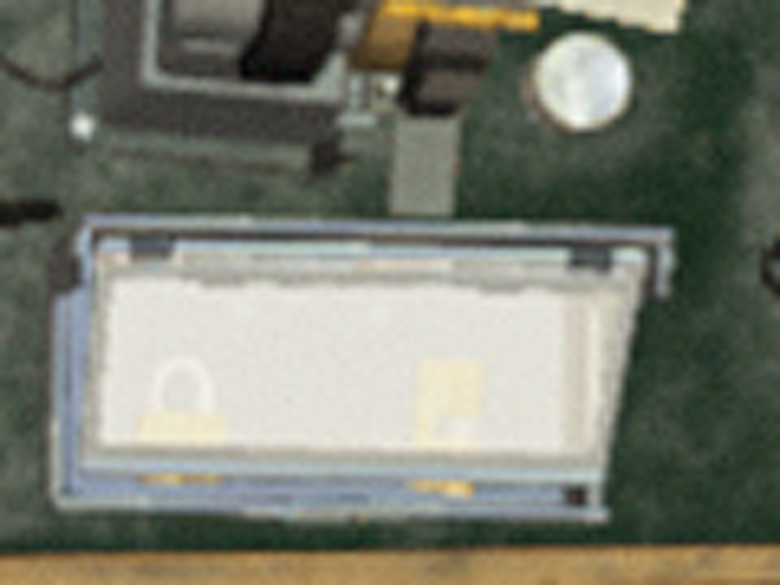

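View pics/s2.png

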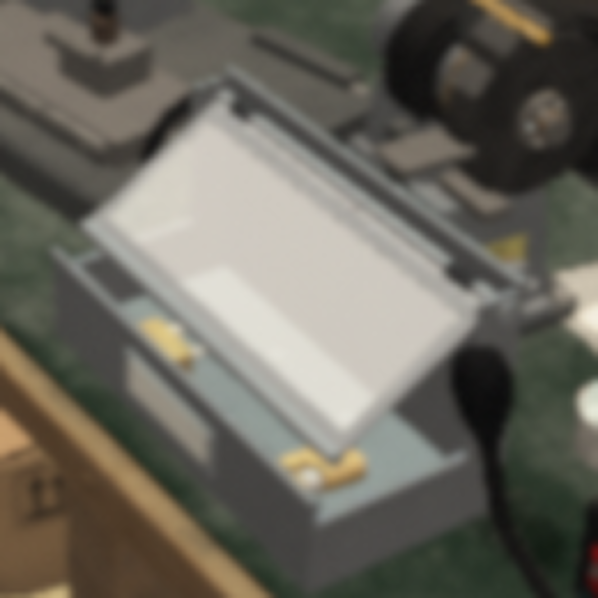

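View pics/s1.png

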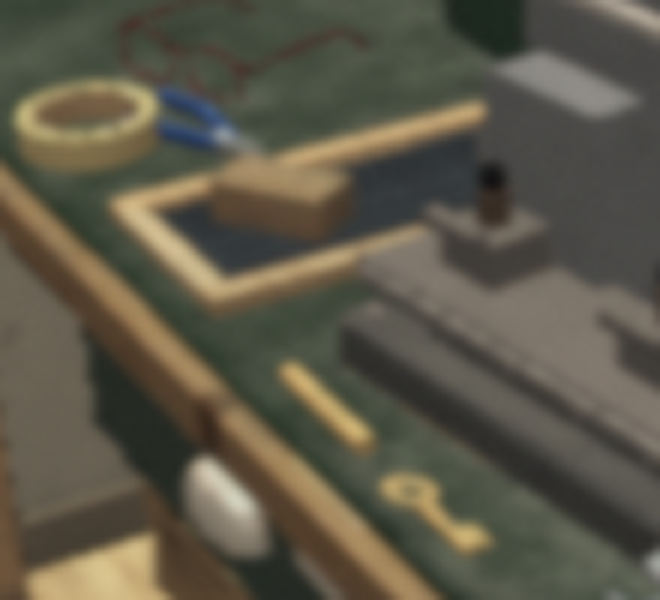

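```bash
cat > bin.py <<'E'
from h import *
from scipy.optimize import least_squares
def TB(p,P):
    P=np.atleast_2d(np.asarray(P,float))/1000; c,s=np.cos(p[2]),np.sin(p[2])
    return np.c_[p[0]+c*P[:,0]-s*P[:,1],p[1]+s*P[:,0]+c*P[:,1],P[:,2]]
def wire(p,th=0):
    o=[]
    for z in (0,):o.append(TB(p,[(-66,-134,z),(-66,134,z),(66,134,z),(66,-134,z),(-66,-134,z)]))
    o.append(TB(p,[(-66,-134,64),(-66,134,64)]));o.append(TB(p,[(66,-134,154),(66,134,154)]))
    for s in(-1,1):o.append(TB(p,[(-66,134*s,0),(-66,134*s,64),(-62,134*s,50),(36,134*s,50),(36,134*s,148),(66,134*s,148),(66,134*s,0)]))
    L=[(l,(0,0,255)) for l in o]
    L.append((TB(p,[(-62,-130,4),(-62,130,4),(62,130,4),(62,-130,4),(-62,-130,4)]),(0,255,255)))
    a=0.55+th; x=54-122*np.cos(a); z=138-122*np.sin(a)
    L.append((TB(p,[(54,-126,138),(x,-126,z),(x,126,z),(54,126,138),(54,-126,138)]),(0,255,0)))
    return L
E
python3 - <<'E'
from bin import *
t=cam("top");s=cam("scene")
obs=[(t,(57,507),(360,155,6.5),(-66,134,64)),(t,(606,517),(360,155,6.5),(-66,-134,64)),(t,(83,217),(360,155,6.5),(66,134,154)),(t,(672,232),(360,155,6.5),(66,-134,154)),
(s,(318,525),(310,190,4.6),(-66,-134,64)),(s,(55,248),(310,190,4.6),(-66,134,64))]
def pr(p):
    return np.array([w2p(c,TB(p,P)[0])-(np.array([u[0]/o[2]+o[0],u[1]/o[2]+o[1]])-0.5) for c,u,o,P in obs])
r=least_squares(lambda p:pr(p).ravel(),[0.6,-0.2,0])
print(r.x,pr(r.x).round(1).tolist())
crop(t,360,155,480,245,6.5,"t3.png",wire(r.x));crop(s,310,190,440,320,4.6,"s3.png",wire(r.x))
E
```

```text
[ 0.45091415 -0.23538275 -0.03756766] [[0.3, 0.4], [0.8, 0.8], [0.7, 0.4], [0.7, 0.5], [0.2, -3.9], [0.2, 0.4]]
```

View pics/t3.png

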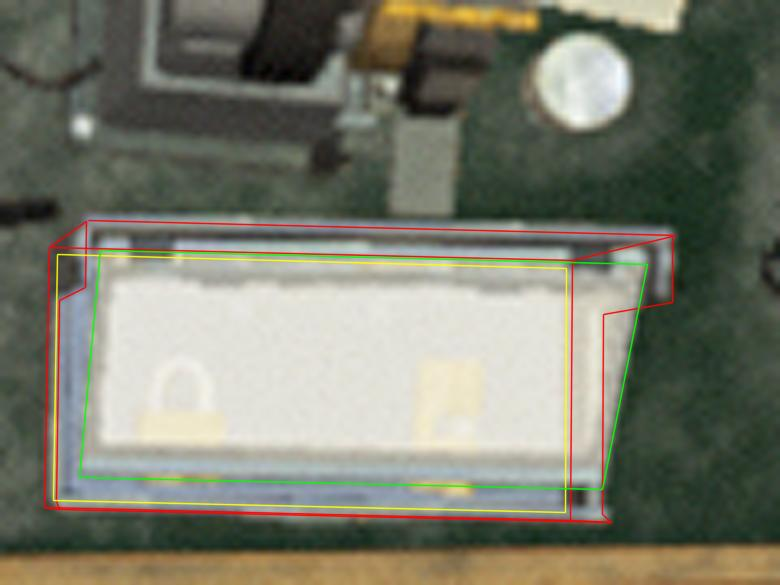

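View pics/s3.png

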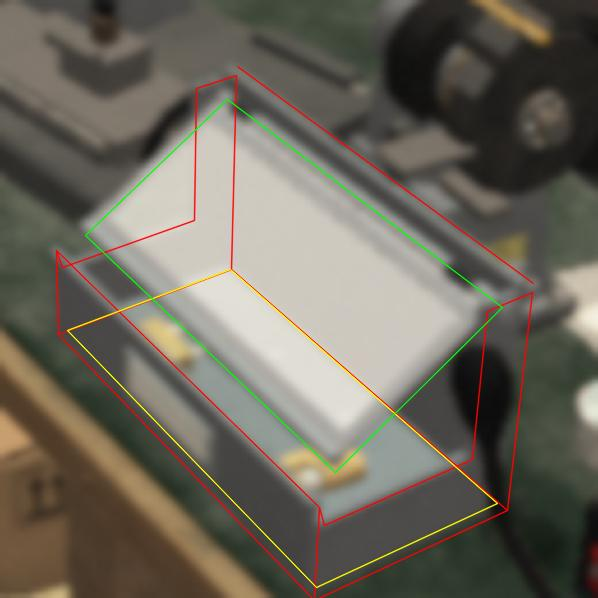

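```bash
python3 - <<'E'
from bin import *
t=cam("top");s=cam("scene")
A=(360,155,6.5);B=(310,190,4.6)
obs=[(t,(57,507),A,(-66,134,64)),(t,(606,519),A,(-66,-134,64)),(t,(83,217),A,(66,134,154)),(t,(673,232),A,(66,-134,154)),
(s,(55,248),B,(-66,134,64)),(s,(318,523),B,(-66,-134,50)),(s,(232,68),B,(66,134,154)),(s,(472,452),B,(36,-134,50)),(s,(312,592),B,(-66,-134,0))]
for k in (None,t,s):
    ob=[o for o in obs if k is None or o[0] is k]
    def pr(p):
        return np.array([w2p(c,TB(p,P)[0])-(np.array([u[0]/o[2]+o[0],u[1]/o[2]+o[1]])-0.5) for c,u,o,P in ob])
    r=least_squares(lambda p:pr(p).ravel(),[0.6,-0.2,0],loss='soft_l1')
    print(r.x.round(4),pr(r.x).round(1).tolist())
    if k is None: p=r.x
crop(t,360,155,480,245,6.5,"t3.png",wire(p));crop(s,310,190,440,320,4.6,"s3.png",wire(p))
# tray corners, z=.015 outer
C=(150,135,4)
def pw(c,u,o,z): return p2w(c,(u[0]/o[2]+o[0]-.5,u[1]/o[2]+o[1]-.5),z)
for u in [(90,398),(296,398),(97,46),(112,375),(274,375),(120,68)]: print("tray",u,pw(t,u,C,.015).round(4))
for u in [(120,292),(210,232),(240,274),(147,335)]: print("block",u,pw(t,u,C,.039).round(4))
for u in [(416,387),(540,387)]: print("rod",pw(t,u,C,.0065).round(4))
for u in [(588,387),(690,375),(690,393)]: print("key",pw(t,u,C,.005).round(4))
for u in [(400,335),(800,282)]: print("mach",pw(t,u,C,.0).round(4))
for u in [(484,362),(418,358),(414,445),(478,445)]: print("cylthrough",pw(t,u,A,.021).round(4))
for u in [(283,465),(365,468),(330,490),(295,480)]: print("cyl s",pw(s,u,B,.015).round(4))
for u in [(582,82)]: print("tin",pw(t,u,A,.032).round(4))
E
```

```text
[ 0.4522 -0.2328 -0.0332] [[-0.4, 0.2], [0.0, -0.1], [-0.3, 0.2], [-0.5, -0.2], [0.0, -0.0], [-0.1, 0.2], [0.6, -0.8], [-0.2, 0.6], [0.4, 0.9]]
[ 0.4523 -0.2337 -0.0366] [[-0.2, -0.0], [0.2, 0.0], [0.1, 0.0], [-0.1, -0.0]]
[ 0.4524 -0.2317 -0.0288] [[-0.3, -0.1], [-0.0, -0.1], [0.2, -1.0], [-0.3, 0.2], [0.4, 0.5]]
tray (90, 398) [0.3936 0.5326 0.015 ]
tray (296, 398) [0.3916 0.3657 0.015 ]
tray (97, 46) [0.6817 0.5304 0.015 ]
tray (112, 375) [0.4119 0.5149 0.015 ]
tray (274, 375) [0.4104 0.3836 0.015 ]
tray (120, 68) [0.6632 0.5112 0.015 ]
block (120, 292) [0.4781 0.5009 0.039 ]
block (210, 232) [0.5252 0.4293 0.039 ]
block (240, 274) [0.4913 0.4051 0.039 ]
block (147, 335) [0.4435 0.479  0.039 ]
rod [0.3991 0.2699 0.0065]
rod [0.3978 0.1689 0.0065]
key [0.3973 0.1299 0.005 ]
key [0.406  0.0464 0.005 ]
key [0.3913 0.0466 0.005 ]
mach [0.4418 0.284  0.    ]
mach [ 0.4813 -0.0452  0.    ]
cylthrough [ 0.4598 -0.3192  0.021 ]
cylthrough [ 0.4623 -0.2859  0.021 ]
cylthrough [ 0.4188 -0.2827  0.021 ]
cylthrough [ 0.4183 -0.3149  0.021 ]
cyl s [ 0.4205 -0.288   0.015 ]
cyl s [ 0.4571 -0.3151  0.015 ]
cyl s [ 0.4294 -0.3184  0.015 ]
cyl s [ 0.4184 -0.3014  0.015 ]
tin [ 0.5992 -0.37    0.032 ]
```

View pics/t3.png

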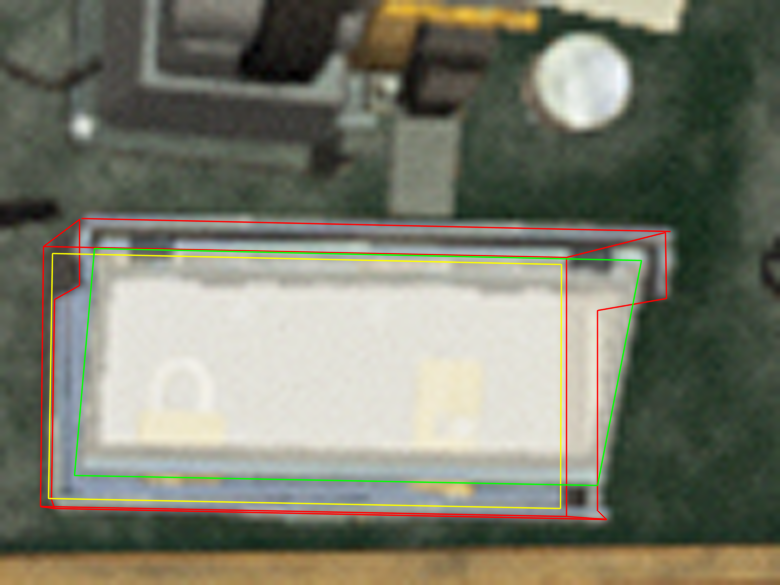

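View pics/s3.png

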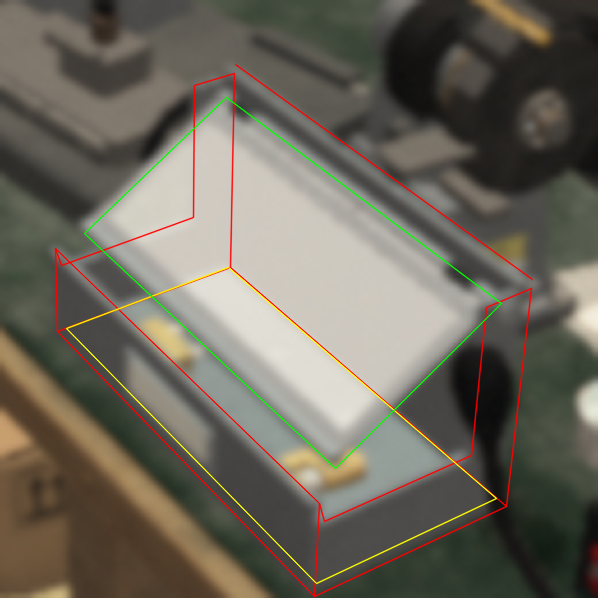

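The bin fits both views to about 1 px, at roughly (0.452, -0.233) with yaw -0.036. The cylinder is on the -y side and the padlock on the +y side. The block is at about (0.4845, 0.4536), with its long axis at -56.5°. Next is a move planner that works in tool axes and units.

```bash
cat > plan.py <<'E'
from h import *
from scipy.spatial.transform import Rotation as R
def st():
    s=bot.read_state(); r=R.from_rotvec(s["tcp_rot"]); X=r.as_matrix()
    print("t",round(s["time"],2),"pos",np.round(s["tool_pos"],4),"yaw",round(np.degrees(np.arctan2(X[1,0],X[0,0])),2),"zax",X[:,2].round(3),"w",round(s["width"],3),"F",np.round(s["wrist_force"],1),"T",np.round(s["torque"],2),"q6",round(s["q"][5],2))
    return s,r
def plan(wps,grip,n=None,start=None):
    # wps: (x,y,z,yawdeg). straight segments, yaw about world z, tool kept pointing down
    s,r=st(); p=np.array(s["tool_pos"])
    X=r.as_matrix(); yaw=np.degrees(np.arctan2(X[1,0],X[0,0]))
    M=lambda y:np.array([[np.cos(y),np.sin(y),0],[np.sin(y),-np.cos(y),0],[0,0,-1]])
    cur=r
    for w in wps:
        d=np.array(w[:3])-p; dy=w[3]-yaw
        N=n or int(np.ceil(max(np.abs(d).max()*1.2/0.03,abs(dy)/6,1)))
        # also level the tool
        tgt=R.from_matrix(M(np.radians(w[3])))
        rel=(cur.inv()*tgt).as_rotvec()
        if abs(dy)>150: rel=np.array([0,0,-np.radians(dy)])
        t=np.round(rel/N/np.radians(6),2)
        for i in range(N):
            rem=(np.array(w[:3])-p)/(N-i)
            sh=np.round(cur.as_matrix().T@rem/0.03,2)
            p=p+cur.as_matrix()@(sh*0.03); cur=cur*R.from_rotvec(t*np.radians(6))
            print(", ".join(f"{v:g}" for v in [*sh,*t,grip])+",")
        yaw=w[3]; print("->",p.round(4))
E
python3 -c "
from plan import *
plan([(.4845,.4536,.14,33.5),(.4845,.4536,.025,33.5)],1)"
```

```text
t 0.4 pos [0.1993 0.6448 0.2451] yaw 72.82 zax [-0. -0. -1.] w 1.005 F [ 0.1  0.3 -0.4] T [ 0.02 -0.    0.02] q6 -0.04
-0.27, 0.91, 0.29, 0, 0, 0.55, 1,
-0.22, 0.93, 0.29, 0, 0, 0.55, 1,
-0.17, 0.94, 0.29, 0, 0, 0.55, 1,
-0.11, 0.95, 0.29, 0, 0, 0.55, 1,
-0.06, 0.95, 0.29, 0, 0, 0.55, 1,
-0, 0.95, 0.29, 0, 0, 0.55, 1,
0.05, 0.95, 0.29, 0, 0, 0.55, 1,
0.11, 0.95, 0.29, 0, 0, 0.55, 1,
0.16, 0.94, 0.3, 0, 0, 0.55, 1,
0.21, 0.93, 0.29, 0, 0, 0.55, 1,
0.27, 0.92, 0.3, 0, 0, 0.55, 1,
0.32, 0.9, 0.29, 0, 0, 0.55, 1,
-> [0.4845 0.4535 0.1401]
0, -0, 0.77, 0, 0, -0.01, 1,
0, -0, 0.77, 0, 0, -0.01, 1,
0, -0, 0.77, 0, 0, -0.01, 1,
0, -0, 0.76, 0, 0, -0.01, 1,
0, -0, 0.77, 0, 0, -0.01, 1,
-> [0.4845 0.4534 0.0249]
```

{"fn": "arm_command", "kwargs": {"steps": [-0.27, 0.91, 0.3, 0, 0, 0.55, 1, -0.22, 0.93, 0.3, 0, 0, 0.55, 1, -0.17, 0.94, 0.3, 0, 0, 0.55, 1, -0.11, 0.95, 0.3, 0, 0, 0.55, 1, -0.06, 0.95, 0.3, 0, 0, 0.55, 1, 0, 0.95, 0.3, 0, 0, 0.55, 1, 0.05, 0.95, 0.3, 0, 0, 0.55, 1, 0.11, 0.95, 0.3, 0, 0, 0.55, 1, 0.16, 0.94, 0.3, 0, 0, 0.55, 1, 0.21, 0.93, 0.3, 0, 0, 0.55, 1]}}

```text
time: 1.65
tool_pos: [0.4376, 0.4851, 0.1551]
tcp_rot: [-2.955, -1.067, -0.0]
wrist_force: [0.2, 1.0, 0.1]
width: 1.0
```

{"fn": "arm_command", "kwargs": {"steps": [0.27, 0.92, 0.3, 0, 0, 0.55, 1, 0.32, 0.9, 0.3, 0, 0, 0.5, 1, 0, 0, 0, 0, 0, 0, 1, 0, 0, 0, 0, 0, 0, 1]}}

```text
time: 2.15
tool_pos: [0.4842, 0.4539, 0.1374]
tcp_rot: [-3.008, -0.906, 0.0]
wrist_force: [0.0, -0.6, 0.7]
width: 0.999
```

```bash
python3 -c "
from plan import *
plan([(.4845,.4536,.025,33.5)],1)
t=cam('top');crop(t,150,135,350,245,4,'t4.png')
s=cam('scene');crop(s,200,100,340,245,4,'s4.png')"
```

```text
t 2.15 pos [0.4842 0.4539 0.1374] yaw 33.54 zax [-0.  0. -1.] w 0.999 F [ 0.  -0.6  0.7] T [-0.01 -0.02 -0.05] q6 0.13
0, 0, 0.75, -0, 0, 0, 1,
0, 0, 0.75, -0, 0, 0, 1,
0, 0, 0.75, -0, 0, 0, 1,
0, 0.01, 0.75, -0, 0, 0, 1,
0, 0, 0.75, -0, 0, 0, 1,
-> [0.4844 0.4536 0.0249]
```

View pics/t4.png

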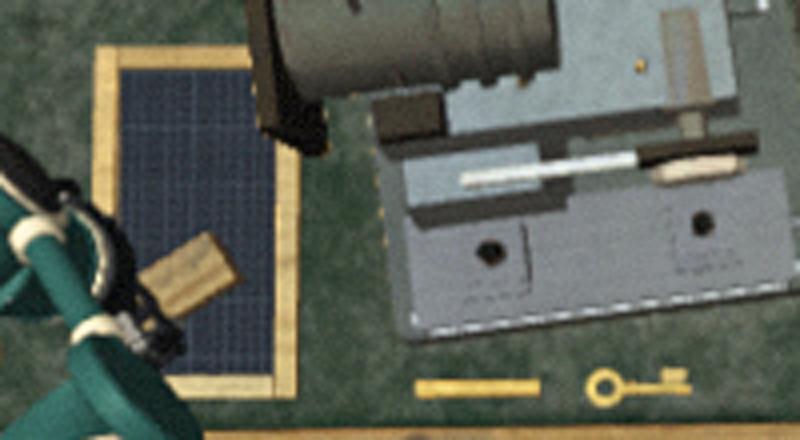

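View pics/s4.png

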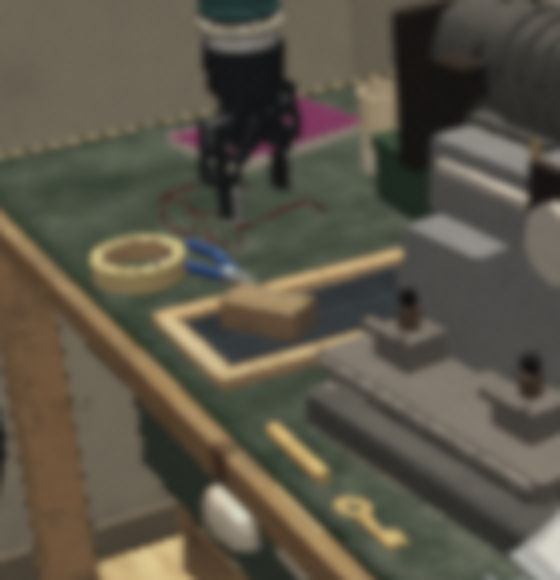

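Both views show the open gripper above the block, with its fingertips at about (228,215) and (282,185) in the scene crop. I'll check that this projection agrees with the calibration.

```bash
python3 -c "
from plan import *
s=cam('scene')
a=np.radians(33.5);P=np.array([.4842,.4539,.1374]);x=np.array([np.cos(a),np.sin(a),0])
for q in [P+x*.05,P-x*.05,P+x*.0425,P-x*.0425]:
  print(((w2p(s,q-[0,0,.008])+.5-[200,100])*4).round())
print(((w2p(s,[.4845,.4536,.039])+.5-[200,100])*4).round())
"
```

```text
[289. 195.]
[235. 233.]
[286. 198.]
[240. 230.]
[272. 299.]
```

{"fn": "arm_command", "kwargs": {"steps": [0, 0, 0.75, 0, 0, 0, 1, 0, 0, 0.75, 0, 0, 0, 1, 0, 0, 0.75, 0, 0, 0, 1, 0, 0, 0.75, 0, 0, 0, 1, 0, 0, 0.75, 0, 0, 0, 1, 0, 0, 0, 0, 0, 0, 1]}}

```text
time: 3.05
tool_pos: [0.4827, 0.4523, 0.0219]
tcp_rot: [3.006, 0.906, -0.007]
wrist_force: [-0.6, 0.2, 0.3]
width: 0.996
```

{"fn": "arm_command", "kwargs": {"steps": [0, 0, -0.1, 0, 0, 0, 1, 0, 0, 0, 0, 0, 0, 0, 0, 0, 0, 0, 0, 0, 0, 0, 0, 0, 0, 0, 0, 0, 0, 0, 0, 0, 0, 0, 0, 0, 0, 0, 0, 0, 0, 0, 0, 0, 0, 0, 0, 0, 0], "squeeze": 110}}

```text
time: 3.92
tool_pos: [0.4856, 0.4545, 0.0295]
tcp_rot: [-3.007, -0.906, -0.004]
wrist_force: [0.3, -0.3, 6.2]
width: 0.507
```

```bash
python3 -c "
from plan import *
st()
t=cam('top');crop(t,150,135,350,245,4,'t5.png')
s=cam('scene');crop(s,200,100,340,245,4,'s5.png')"
```

```text
t 3.92 pos [0.4856 0.4545 0.0295] yaw 33.52 zax [ 0.002  0.002 -1.   ] w 0.507 F [ 0.3 -0.3  6.2] T [-0.07  0.08 -0.03] q6 0.13
```

View pics/s5.png

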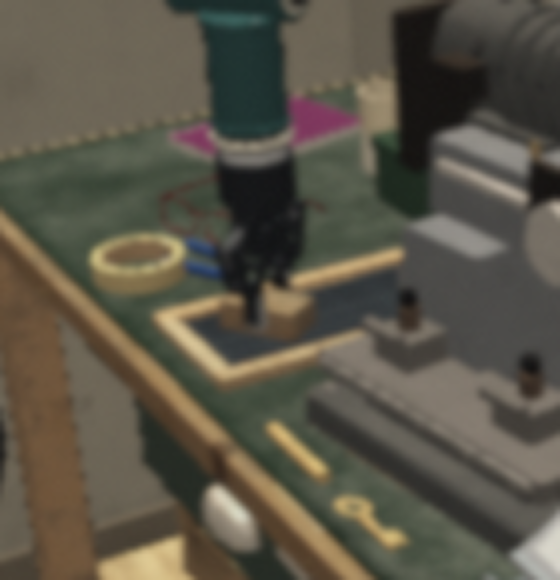

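The block is gripped, with opening 0.507 (about 43 mm). The 6 N upward force comes from the pads swinging forward as they close. Next I lift and carry it in front of the machine.

```bash
python3 -c "
from plan import *
plan([(.484,.453,.21,33.5),(.40,.25,.225,0),(.40,0,.225,-50),(.4395,-.2331,.22,-92)],0)"
```

```text
t 4.03 pos [0.4857 0.4545 0.0296] yaw 33.52 zax [ 0.002  0.002 -1.   ] w 0.499 F [-0.2  0.2  6.4] T [-0.11  0.06 -0.02] q6 0.13
-0.01, 0, -0.75, -0, -0, 0, 0,
-0.01, 0, -0.75, -0, -0, 0, 0,
-0.01, 0, -0.75, -0, -0, 0, 0,
-0.01, 0, -0.75, -0, -0, 0, 0,
-0, 0, -0.75, -0, -0, 0, 0,
-0.01, 0, -0.75, -0, -0, 0, 0,
-0, 0, -0.76, -0, -0, 0, 0,
-0.01, 0.01, -0.75, -0, -0, 0, 0,
-> [0.4839 0.4529 0.2099]
-0.67, 0.45, -0.06, -0, -0, 0.62, 0,
-0.64, 0.5, -0.06, -0, -0, 0.62, 0,
-0.61, 0.54, -0.06, -0, -0, 0.62, 0,
-0.57, 0.58, -0.06, -0, -0, 0.62, 0,
-0.54, 0.61, -0.06, -0, -0, 0.62, 0,
-0.49, 0.65, -0.06, -0, -0, 0.62, 0,
-0.45, 0.68, -0.05, -0, -0, 0.62, 0,
-0.41, 0.7, -0.06, -0, -0, 0.62, 0,
-0.36, 0.73, -0.05, -0, -0, 0.62, 0,
-> [0.4001 0.25   0.2249]
-0, 0.83, -0, -0, -0, 0.83, 0,
0.07, 0.83, -0, -0, -0, 0.83, 0,
0.14, 0.82, -0, -0, -0, 0.83, 0,
0.21, 0.81, -0, -0, -0, 0.83, 0,
0.28, 0.78, -0, -0, -0, 0.83, 0,
0.35, 0.76, -0, -0, -0, 0.83, 0,
0.42, 0.72, -0.01, -0, -0, 0.83, 0,
0.48, 0.68, -0, -0, -0, 0.83, 0,
0.53, 0.64, -0.01, -0, -0, 0.83, 0,
0.59, 0.59, -0, -0, -0, 0.83, 0,
-> [4.00e-01 1.00e-04 2.25e-01]
0.68, 0.4, 0.02, -0, 0, 0.7, 0,
0.71, 0.35, 0.01, -0, 0, 0.7, 0,
0.73, 0.3, 0.02, -0, 0, 0.7, 0,
0.75, 0.24, 0.01, -0, 0, 0.7, 0,
0.76, 0.19, 0.02, -0, 0, 0.7, 0,
0.78, 0.13, 0.01, -0, 0, 0.7, 0,
0.78, 0.08, 0.02, -0, 0, 0.7, 0,
0.79, 0.02, 0.01, -0, 0, 0.7, 0,
0.79, -0.04, 0.02, -0, 0, 0.7, 0,
0.78, -0.1, 0.01, -0, 0, 0.7, 0,
-> [ 0.4395 -0.233   0.2201]
```

{"fn": "arm_command", "kwargs": {"steps": [0, 0, -0.75, 0, 0, 0, 0, 0, 0, -0.75, 0, 0, 0, 0, 0, 0, -0.75, 0, 0, 0, 0, 0, 0, -0.75, 0, 0, 0, 0, 0, 0, -0.75, 0, 0, 0, 0, 0, 0, -0.75, 0, 0, 0, 0, 0, 0, -0.75, 0, 0, 0, 0, 0, 0, -0.75, 0, 0, 0, 0]}}

```text
time: 5.03
tool_pos: [0.4845, 0.4536, 0.2103]
tcp_rot: [-3.008, -0.906, -0.002]
wrist_force: [-0.1, 0.5, -0.9]
width: 0.5
```

{"fn": "arm_command", "kwargs": {"steps": [-0.67, 0.45, -0.06, 0, 0, 0.62, 0, -0.64, 0.5, -0.06, 0, 0, 0.62, 0, -0.61, 0.54, -0.06, 0, 0, 0.62, 0, -0.57, 0.58, -0.06, 0, 0, 0.62, 0, -0.54, 0.61, -0.06, 0, 0, 0.62, 0, -0.49, 0.65, -0.06, 0, 0, 0.62, 0, -0.45, 0.68, -0.06, 0, 0, 0.62, 0, -0.41, 0.7, -0.06, 0, 0, 0.62, 0, -0.36, 0.73, 0, 0, 0, 0.62, 0]}}

```text
time: 6.15
tool_pos: [0.4006, 0.2501, 0.224]
tcp_rot: [-3.141, 0.002, -0.003]
wrist_force: [0.6, 0.0, -1.5]
width: 0.501
```

```bash
python3 -c "
from plan import *
plan([(.40,0,.225,-50),(.4395,-.2331,.22,-92)],0)
s=cam('scene');crop(s,180,50,380,250,3,'s6.png')"
```

```text
t 6.15 pos [0.4006 0.2501 0.224 ] yaw -0.07 zax [ 0.002  0.001 -1.   ] w 0.501 F [ 0.6  0.  -1.5] T [-0.04 -0.02 -0.03] q6 0.51
-0, 0.76, -0, -0, -0, 0.76, 0,
0.06, 0.76, -0, -0, -0, 0.76, 0,
0.12, 0.75, -0, -0, -0, 0.76, 0,
0.18, 0.74, -0.01, -0, -0, 0.76, 0,
0.24, 0.72, -0, -0, -0, 0.76, 0,
0.29, 0.7, -0.01, -0, -0, 0.76, 0,
0.35, 0.67, -0, -0, -0, 0.76, 0,
0.4, 0.64, -0.01, -0, -0, 0.76, 0,
0.45, 0.61, -0, -0, -0, 0.76, 0,
0.49, 0.57, -0.01, -0, -0, 0.76, 0,
0.54, 0.53, -0, -0, -0, 0.76, 0,
-> [ 0.4001 -0.      0.2249]
0.68, 0.4, 0.02, -0, 0, 0.7, 0,
0.71, 0.34, 0.02, -0, 0, 0.7, 0,
0.73, 0.29, 0.01, -0, 0, 0.7, 0,
0.75, 0.24, 0.02, -0, 0, 0.7, 0,
0.77, 0.18, 0.01, -0, 0, 0.7, 0,
0.78, 0.13, 0.02, -0, 0, 0.7, 0,
0.78, 0.07, 0.01, -0, 0, 0.7, 0,
0.79, 0.01, 0.02, -0, 0, 0.7, 0,
0.79, -0.05, 0.01, -0, 0, 0.7, 0,
0.78, -0.1, 0.02, -0, 0, 0.7, 0,
-> [ 0.4394 -0.2332  0.2199]
```

View pics/s6.png

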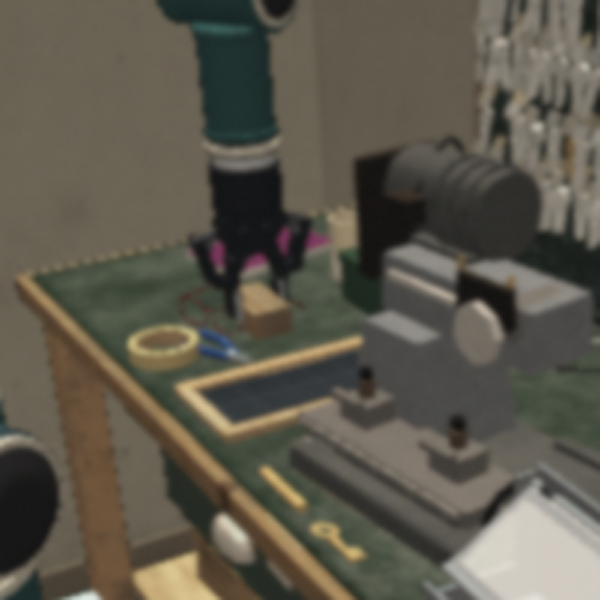

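The block is held level at about (265,308) in the crop, with the key and rod untouched. I continue across to the bin.

{"fn": "arm_command", "kwargs": {"steps": [0, 0.83, 0, 0, 0, 0.83, 0, 0.07, 0.83, 0, 0, 0, 0.83, 0, 0.14, 0.82, 0, 0, 0, 0.83, 0, 0.21, 0.81, 0, 0, 0, 0.83, 0, 0.28, 0.78, 0, 0, 0, 0.83, 0, 0.35, 0.76, 0, 0, 0, 0.83, 0, 0.42, 0.72, 0, 0, 0, 0.83, 0, 0.48, 0.68, 0, 0, 0, 0.83, 0, 0.53, 0.64, 0, 0, 0, 0.83, 0, 0.59, 0.59, 0, 0, 0, 0.83, 0]}}

```text
time: 7.45
tool_pos: [0.401, 0.0002, 0.2236]
tcp_rot: [-2.848, 1.324, -0.003]
wrist_force: [0.3, 0.6, -1.1]
width: 0.502
```

{"fn": "arm_command", "kwargs": {"steps": [0.68, 0.4, 0.02, 0, 0, 0.7, 0, 0.71, 0.34, 0.02, 0, 0, 0.7, 0, 0.73, 0.29, 0, 0, 0, 0.7, 0, 0.75, 0.24, 0.02, 0, 0, 0.7, 0, 0.77, 0.18, 0, 0, 0, 0.7, 0, 0.78, 0.13, 0.02, 0, 0, 0.7, 0, 0.78, 0.07, 0, 0, 0, 0.7, 0, 0.79, 0.01, 0.02, 0, 0, 0.7, 0, 0.79, -0.05, 0, 0, 0, 0.7, 0, 0.78, -0.1, 0.02, 0, 0, 0.7, 0]}}

```text
time: 8.7
tool_pos: [0.4425, -0.2329, 0.2198]
tcp_rot: [-2.184, 2.258, -0.003]
wrist_force: [0.4, -0.2, -1.3]
width: 0.503
```

{"fn": "arm_command", "kwargs": {"steps": [0, 0, 0, 0, 0, 0, 0, 0, 0, 0, 0, 0, 0, 0]}}

```text
time: 8.95
tool_pos: [0.4418, -0.2317, 0.2187]
tcp_rot: [-2.187, 2.255, 0.001]
wrist_force: [0.1, -0.5, -1.3]
width: 0.505
```

```bash
cat >> plan.py <<'E'
def blockw(c,h,pos,yaw):
    # block wire with bottom at h
    a=np.radians(yaw); x=np.array([np.cos(a),np.sin(a),0]);y=np.array([np.sin(a),-np.cos(a),0])
    L=[]
    for z in(h,h+.032):
        b=np.array([pos[0],pos[1],z]); L.append(([b+x*i*.0225+y*j*.0425 for i,j in[(1,1),(1,-1),(-1,-1),(-1,1),(1,1)]],(255,0,255)))
    return L
E
python3 -c "
from plan import *
import bin
BP=(.452,-.2335,-.0355)
st_,r=st()
plan([(.4395,-.2331,.155,-92)],0)
p=st_['tool_pos']
t=cam('top');crop(t,360,135,480,245,5.4,'t7.png',bin.wire(BP)+blockw(t,p[2]-.0225,p,-92))
s=cam('scene');crop(s,310,120,440,300,3.3,'s7.png',bin.wire(BP)+blockw(s,p[2]-.0225,p,-92))"
```

```text
t 8.95 pos [ 0.4418 -0.2317  0.2187] yaw -91.75 zax [-0.     0.001 -1.   ] w 0.505 F [ 0.1 -0.5 -1.3] T [0.02 0.01 0.01] q6 1.07
t 8.95 pos [ 0.4418 -0.2317  0.2187] yaw -91.75 zax [-0.     0.001 -1.   ] w 0.505 F [ 0.1 -0.5 -1.3] T [0.02 0.01 0.01] q6 1.07
0.02, 0.03, 0.71, 0, 0, 0.01, 0,
0.02, 0.02, 0.71, 0, 0, 0.01, 0,
0.01, 0.03, 0.7, 0, 0, 0.01, 0,
-> [ 0.4394 -0.2331  0.1551]
```

View pics/s7.png

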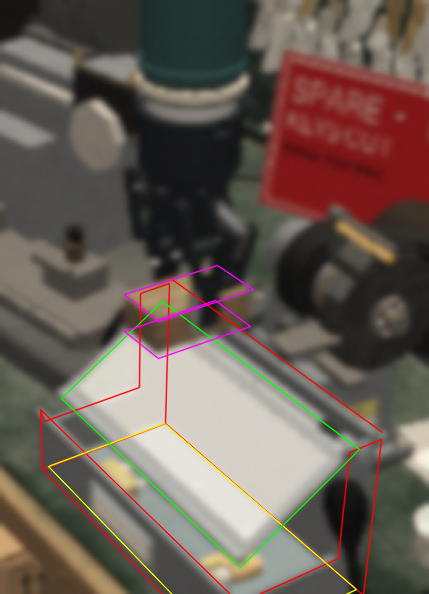

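View pics/t7.png

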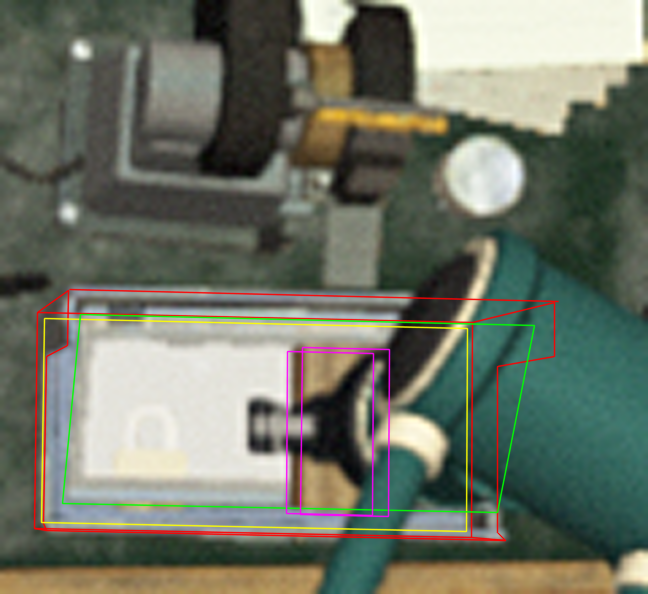

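The predicted block outline matches the picture in both views. I align to the bin and start the descent.

{"fn": "arm_command", "kwargs": {"steps": [0.03, 0.04, 0.7, 0, 0, 0.02, 0, 0.02, 0.04, 0.7, 0, 0, 0.02, 0, 0, 0, 0.7, 0, 0, 0, 0, 0, 0, 0.5, 0, 0, 0, 0, 0, 0, 0.5, 0, 0, 0, 0, 0, 0, 0.5, 0, 0, 0, 0]}}

```text
time: 9.8
tool_pos: [0.4396, -0.2334, 0.1101]
tcp_rot: [2.183, -2.259, 0.001]
wrist_force: [-1.4, -0.1, 1.3]
width: 0.502
```

```bash
python3 -c "
from plan import *
import bin
BP=(.452,-.2335,-.0355)
s_,r=st();p=s_['tool_pos']
t=cam('top')
s=cam('scene');crop(s,310,120,440,300,3.3,'s8.png',blockw(s,p[2]-.0225,p,-92))"
```

```text
t 9.8 pos [ 0.4396 -0.2334  0.1101] yaw -91.97 zax [ 0. -0. -1.] w 0.502 F [-1.4 -0.1  1.3] T [ 0.    0.2  -0.01] q6 1.07
```

View pics/s8.png

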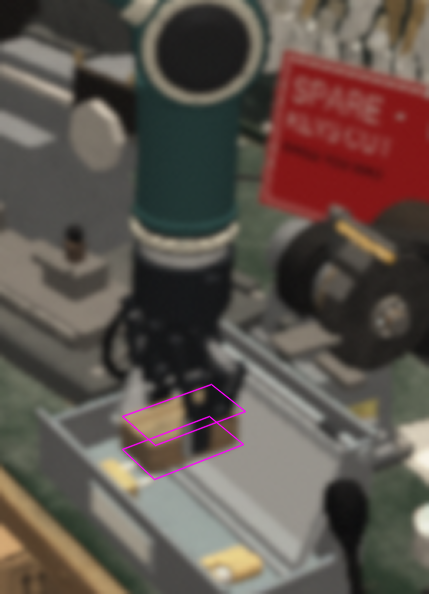

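The flap is swinging down smoothly with about 3 N on the tool, and the block is still level. I keep going down.

{"fn": "arm_command", "kwargs": {"steps": [0, 0, 0.4, 0, 0, 0, 0, 0, 0, 0.4, 0, 0, 0, 0, 0, 0, 0.4, 0, 0, 0, 0, 0, 0, 0.4, 0, 0, 0, 0]}}

```text
time: 10.4
tool_pos: [0.4394, -0.2333, 0.0617]
tcp_rot: [2.182, -2.26, -0.0]
wrist_force: [-1.2, 0.9, -0.6]
width: 0.502
```

{"fn": "arm_command", "kwargs": {"steps": [0, 0, 0.3, 0, 0, 0, 0, 0, 0, 0.3, 0, 0, 0, 0, 0, 0, 0.2, 0, 0, 0, 0, 0, 0, 0, 0, 0, 0, 0]}}

```text
time: 10.9
tool_pos: [0.4388, -0.233, 0.0378]
tcp_rot: [2.182, -2.259, -0.003]
wrist_force: [-1.0, -0.5, -1.7]
width: 0.505
```

```bash
python3 -c "
from plan import *
s_,r=st();p=s_['tool_pos']
s=cam('scene');crop(s,310,120,440,300,3.3,'s9.png',blockw(s,p[2]-.0225,p,-92))
t=cam('top');crop(t,360,135,480,245,5.4,'t9.png')"
```

```text
t 10.9 pos [ 0.4388 -0.233   0.0378] yaw -91.99 zax [-0.002  0.001 -1.   ] w 0.505 F [-1.  -0.5 -1.7] T [-0.07  0.17  0.01] q6 1.07
```

View pics/s9.png

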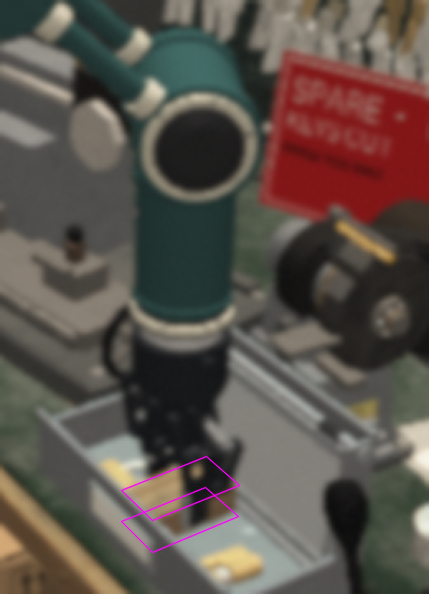

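{"fn": "arm_command", "kwargs": {"steps": [0, 0, 0.15, 0, 0, 0, 0, 0, 0, 0.1, 0, 0, 0, 0, 0, 0.1, 0, 0, 0, 0, 0, 0, 0, 0, 0, 0, 0, 0]}}

```text
time: 11.5
tool_pos: [0.4359, -0.2331, 0.0308]
tcp_rot: [2.182, -2.26, -0.001]
wrist_force: [-1.8, 0.8, -1.9]
width: 0.502
```

{"fn": "arm_command", "kwargs": {"steps": [0, 0.05, 0, 0, 0, 0, 0, 0, 0, 0, 0, 0, 0, 0]}}

```text
time: 11.75
tool_pos: [0.4348, -0.2332, 0.0311]
tcp_rot: [-2.182, 2.26, 0.0]
wrist_force: [-1.4, 0.4, -0.6]
width: 0.506
```

{"fn": "arm_command", "kwargs": {"steps": [0, 0.05, 0, 0, 0, 0, 0, 0, 0.05, 0, 0, 0, 0, 0, 0, 0, 0, 0, 0, 0, 0]}}

```text
time: 12.12
tool_pos: [0.432, -0.2333, 0.0312]
tcp_rot: [-2.182, 2.26, -0.001]
wrist_force: [-0.4, -0.5, -1.4]
width: 0.501
```

{"fn": "arm_command", "kwargs": {"steps": [0, 0.05, 0, 0, 0, 0, 0, 0, 0, 0, 0, 0, 0, 0]}}

```text
time: 12.38
tool_pos: [0.4311, -0.2333, 0.0313]
tcp_rot: [-2.182, 2.26, -0.002]
wrist_force: [1.0, -0.1, -2.1]
width: 0.508
```

{"fn": "arm_command", "kwargs": {"steps": [0, 0.04, 0, 0, 0, 0, 0, 0, 0, 0, 0, 0, 0, 0]}}

```text
time: 12.62
tool_pos: [0.431, -0.2333, 0.0314]
tcp_rot: [-2.18, 2.259, -0.005]
wrist_force: [5.7, 1.4, -5.0]
width: 0.502
```

{"fn": "arm_command", "kwargs": {"steps": [0, 0, 0.08, 0, 0, 0, 0, 0, 0, 0, 0, 0, 0, 0]}}

```text
time: 12.88
tool_pos: [0.4309, -0.2338, 0.0295]
tcp_rot: [-2.182, 2.259, -0.005]
wrist_force: [6.6, -0.1, -0.8]
width: 0.501
```

The block touched the front wall at x = 0.431, so I ease off a little and lower it to the floor.

{"fn": "arm_command", "kwargs": {"steps": [0, -0.03, 0.06, 0, 0, 0, 0, 0, 0, 0, 0, 0, 0, 0]}}

```text
time: 13.12
tool_pos: [0.431, -0.2338, 0.0276]
tcp_rot: [-2.183, 2.26, -0.003]
wrist_force: [3.0, -0.4, 3.9]
width: 0.501
```

{"fn": "arm_command", "kwargs": {"steps": [0, 0, 0.05, 0, 0, 0, 0, 0, 0, 0, 0, 0, 0, 0]}}

```text
time: 13.38
tool_pos: [0.4312, -0.2338, 0.0273]
tcp_rot: [-2.182, 2.26, -0.002]
wrist_force: [0.1, 1.6, 13.9]
width: 0.503
```

The floor takes the load at TCP z = 0.0274 (14 N). I take the load off and open a little.

{"fn": "arm_command", "kwargs": {"steps": [0, 0, -0.04, 0, 0, 0, 0, 0, 0, 0, 0, 0, 0, 0.65, 0, 0, 0, 0, 0, 0, 0.65, 0, 0, 0, 0, 0, 0, 0.65]}}

```text
time: 13.88
tool_pos: [0.4292, -0.2326, 0.0258]
tcp_rot: [2.182, -2.259, -0.003]
wrist_force: [-0.4, -0.3, 0.4]
width: 0.652
```

```bash
python3 -c "
from plan import *
s_,r=st();p=s_['tool_pos']
s=cam('scene');crop(s,310,170,440,300,4.5,'s10.png')
t=cam('top');crop(t,360,155,480,245,6,'t10.png')"
```

```text
t 13.88 pos [ 0.4292 -0.2326  0.0258] yaw -92.0 zax [-0.002  0.001 -1.   ] w 0.652 F [-0.4 -0.3  0.4] T [ 0.03 -0.03  0.01] q6 1.06
```

View pics/s10.png

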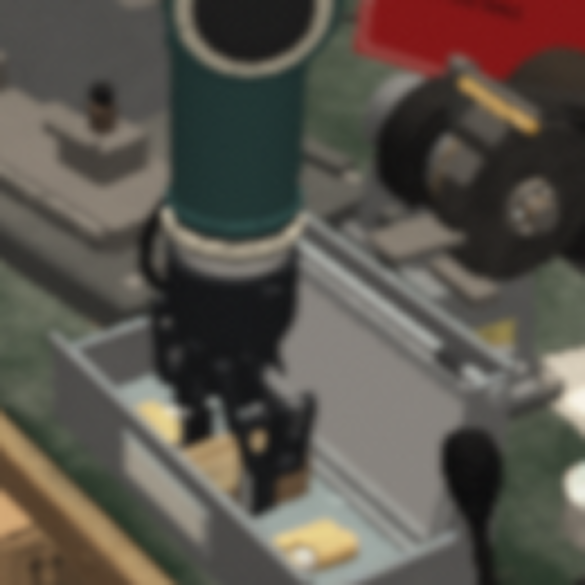

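View pics/t10.png

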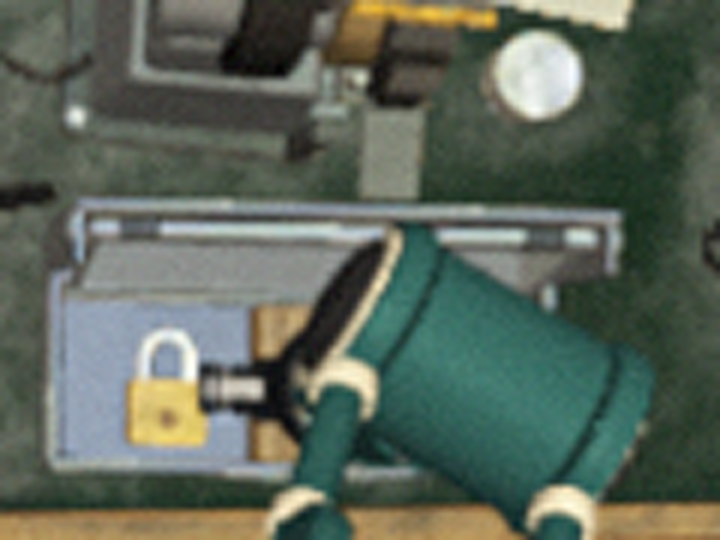

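The block props the flap and the jaws are open around it. I lift straight up.

{"fn": "arm_command", "kwargs": {"steps": [0, 0, -0.2, 0, 0, 0, 0.65, 0, 0, -0.4, 0, 0, 0, 0.65, 0, 0, -0.6, 0, 0, 0, 0.65, 0, 0, -0.8, 0, 0, 0, 0.65, 0, 0, -0.9, 0, 0, 0, 0.65, 0, 0, -0.9, 0, 0, 0, 0.65, -0.9, 0.2, -0.9, 0, 0, 0, 0.65, -0.9, 0.2, -0.5, 0, 0, 0, 0.65, -0.9, 0.2, 0, 0, 0, 0, 0.65, -0.9, 0.2, 0, 0, 0, 0, 0.65]}}

```text
time: 15.22
tool_pos: [0.4102, -0.1237, 0.1841]
tcp_rot: [-2.181, 2.259, -0.003]
wrist_force: [0.2, 0.3, 0.2]
width: 0.65
```

```bash
python3 -c "
from plan import *
import bin
BP=(.451,-.2335,-.0355)
s_,r=st();p=s_['tool_pos']
s=cam('scene');crop(s,310,190,440,320,4.5,'s11.png')
t=cam('top');crop(t,360,155,480,245,6.5,'t11.png',bin.wire(BP,.8))"
```

```text
t 15.22 pos [ 0.4102 -0.1237  0.1841] yaw -92.01 zax [ 0.002 -0.001 -1.   ] w 0.65 F [0.2 0.3 0.2] T [-0.02  0.03 -0.03] q6 1.25
```

View pics/s11.png

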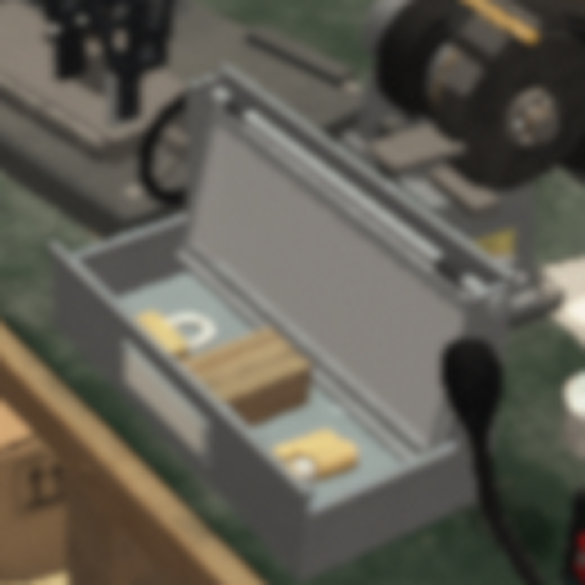

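View pics/t11.png

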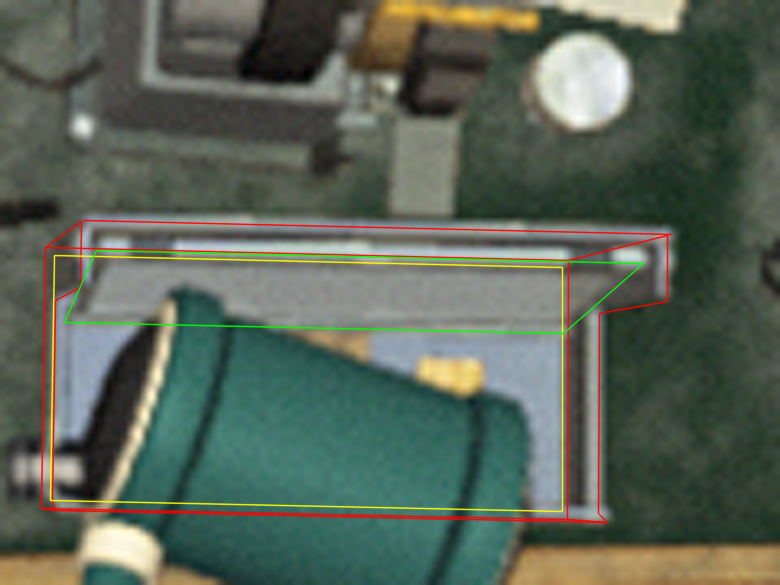

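The flap is propped at about 0.8 rad with the block flat, lengthwise and between the two locks. The arm hides the cylinder in the top view, so I move it aside.

{"fn": "arm_command", "kwargs": {"steps": [-0.9, 0.1, -0.4, 0, 0, 0, 0.65, -0.9, 0.1, -0.4, 0, 0, 0, 0.65, -0.9, 0, -0.4, 0, 0, 0, 0.65, -0.9, 0, 0, 0, 0, 0, 0.65, -0.9, 0, 0, 0, 0, 0, 0.65, -0.9, 0, 0, 0, 0, 0, 0.65, -0.9, 0, 0, 0, 0, 0, 0.65]}}

```text
time: 16.2
tool_pos: [0.4112, 0.065, 0.2194]
tcp_rot: [-2.182, 2.259, -0.002]
wrist_force: [-0.2, 0.3, 0.2]
width: 0.646
```

```bash
python3 -c "
from plan import *
st()
t=cam('top');crop(t,415,190,465,240,12,'t12.png')
s=cam('scene');crop(s,360,270,410,320,12,'s12.png')"
```

```text
t 16.2 pos [0.4112 0.065  0.2194] yaw -92.01 zax [ 0.002 -0.    -1.   ] w 0.646 F [-0.2  0.3  0.2] T [ 0.04 -0.03  0.04] q6 1.7
```

View pics/s12.png

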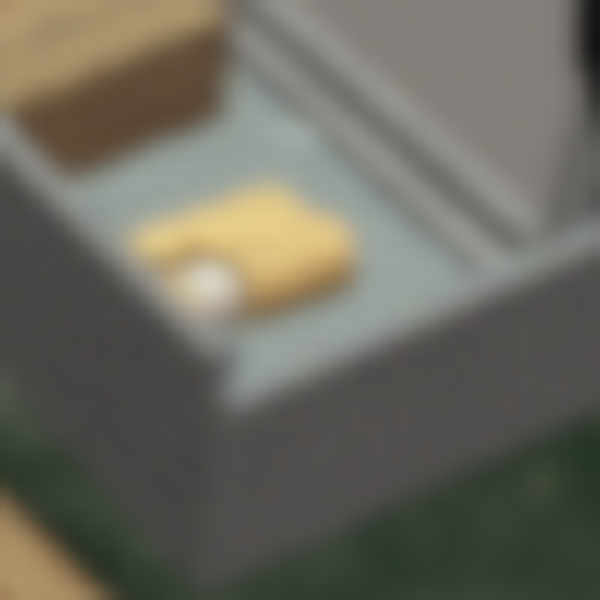

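View pics/t12.png

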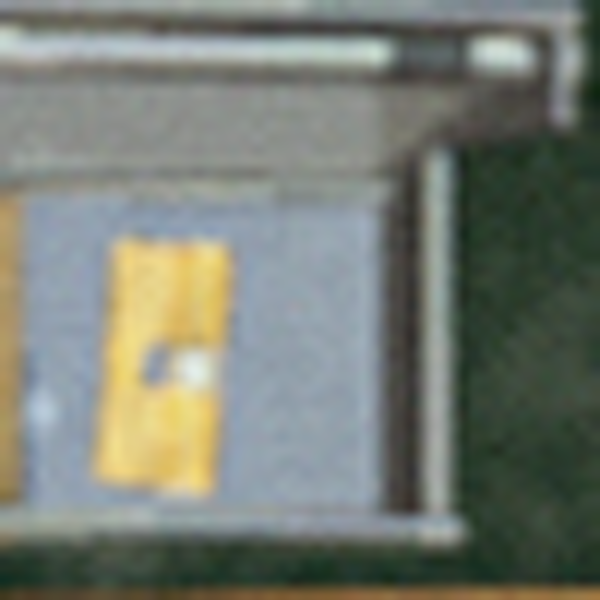

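The top crop shows the cylinder's corners at about (113,238), (235,240), (213,495) and (95,485). The steel cam is at its middle, on the right.

```bash
python3 -c "
from plan import *
t=cam('top')
W=[p2w(t,(u/12+415-.5,v/12+190-.5),.016) for u,v in [(113,238),(235,240),(213,495),(95,485)]]
W=np.array(W);print(W.round(4));c=W.mean(0);print(c)
d=(W[0]+W[1]-W[2]-W[3])/2;print(np.linalg.norm(d),np.degrees(np.arctan2(d[1],d[0])), np.linalg.norm(W[0]-W[1]),np.linalg.norm(W[2]-W[3]))
print('block',[p2w(t,(u/12+415-.5,v/12+190-.5),.036).round(4) for u,v in[(22,200),(22,495)]])
plan([(.43,-.1,.22,-92),(c[0],c[1],.13,np.degrees(np.arctan2(d[1],d[0]))-90)],.65)
"
```

```text
[[ 0.4632 -0.2876  0.016 ]
 [ 0.4623 -0.321   0.016 ]
 [ 0.393  -0.3129  0.016 ]
 [ 0.3962 -0.2807  0.016 ]]
[ 0.42867087 -0.30056372  0.016     ]
0.06855204391863841 -6.259005162292098 0.03349175634751924 0.03235705058092641
block [array([ 0.473 , -0.2582,  0.036 ]), array([ 0.3941, -0.256 ,  0.036 ])]
t 16.35 pos [0.4111 0.0649 0.2192] yaw -91.87 zax [ 0.001 -0.001 -1.   ] w 0.65 F [ 0.6  0.1 -0.2] T [-0.04  0.01  0.02] q6 1.7
0.78, -0.12, -0, -0, -0, 0, 0.65,
0.78, -0.11, -0, -0, -0, 0, 0.65,
0.78, -0.12, -0, -0, -0, 0, 0.65,
0.78, -0.11, -0.01, -0, -0, 0, 0.65,
0.78, -0.12, -0, -0, -0, 0, 0.65,
0.79, -0.11, -0.01, -0, -0, 0, 0.65,
0.78, -0.12, -0, -0, -0, 0, 0.65,
-> [ 0.43   -0.0999  0.2199]
0.74, -0.02, 0.33, -0, -0, 0.08, 0.65,
0.74, -0.02, 0.33, -0, -0, 0.08, 0.65,
0.74, -0.03, 0.33, -0, -0, 0.08, 0.65,
0.74, -0.04, 0.33, -0, -0, 0.08, 0.65,
0.74, -0.04, 0.34, -0, -0, 0.08, 0.65,
0.74, -0.05, 0.33, -0, -0, 0.08, 0.65,
0.75, -0.06, 0.34, -0, -0, 0.08, 0.65,
0.74, -0.06, 0.33, -0, -0, 0.08, 0.65,
0.74, -0.07, 0.34, -0, -0, 0.08, 0.65,
-> [ 0.4286 -0.3004  0.13  ]
```

The measured size (68.6 x 33 mm) agrees with the cylinder: centre (0.4287, -0.3006), jaw yaw -96.3°. The block is close on its left, so I narrow the opening to 0.5.

{"fn": "arm_command", "kwargs": {"steps": [0.78, -0.12, 0, 0, 0, 0, 0.5, 0.78, -0.12, 0, 0, 0, 0, 0.5, 0.78, -0.12, 0, 0, 0, 0, 0.5, 0.78, -0.11, 0, 0, 0, 0, 0.5, 0.78, -0.11, 0, 0, 0, 0, 0.5, 0.79, -0.11, 0, 0, 0, 0, 0.5, 0.78, -0.12, 0, 0, 0, 0, 0.5]}}

```text
time: 17.23
tool_pos: [0.4289, -0.1024, 0.219]
tcp_rot: [2.181, -2.261, 0.001]
wrist_force: [-1.2, -0.5, 0.3]
width: 0.503
```

{"fn": "arm_command", "kwargs": {"steps": [0.74, -0.02, 0.3, 0, 0, 0.08, 0.5, 0.74, -0.02, 0.3, 0, 0, 0.08, 0.5, 0.74, -0.03, 0.3, 0, 0, 0.08, 0.5, 0.74, -0.04, 0.3, 0, 0, 0.08, 0.5, 0.74, -0.04, 0.3, 0, 0, 0.08, 0.5, 0.74, -0.05, 0.3, 0, 0, 0.08, 0.5, 0.75, -0.06, 0.3, 0, 0, 0.08, 0.5, 0.74, -0.06, 0.3, 0, 0, 0.08, 0.5, 0.74, -0.07, 0.3, 0, 0, 0.08, 0.5, 0, 0, 0, 0, 0, 0, 0.5]}}

```text
time: 18.48
tool_pos: [0.4265, -0.3021, 0.1367]
tcp_rot: [2.093, -2.342, -0.002]
wrist_force: [0.0, 0.7, 1.0]
width: 0.503
```

```bash
python3 -c "
from plan import *
plan([(.4287,-.3006,.06,-96.3)],.5)
s=cam('scene');crop(s,330,190,440,320,4.6,'s13.png')
P=[.4287,-.3006];a=np.radians(-96.3);x=np.array([np.cos(a),np.sin(a),0]);y=np.array([np.sin(a),-np.cos(a),0])
b=np.array([*P,.021]);L=[([b+x*i*.016+y*j*.034 for i,j in[(1,1),(1,-1),(-1,-1),(-1,1),(1,1)]],(255,0,255))]
crop(s,360,270,410,320,12,'s14.png',L)"
```

```text
t 18.48 pos [ 0.4265 -0.3021  0.1367] yaw -96.45 zax [-0.001  0.001 -1.   ] w 0.503 F [0.  0.7 1. ] T [ 0.03 -0.01  0.01] q6 1.02
-0.01, -0.02, 0.64, 0, 0, -0.01, 0.5,
-0.02, -0.02, 0.64, 0, 0, -0.01, 0.5,
-0.01, -0.02, 0.64, 0, 0, -0.01, 0.5,
-0.02, -0.01, 0.64, 0, 0, -0.01, 0.5,
-> [ 0.4287 -0.3005  0.0599]
```

View pics/s13.png

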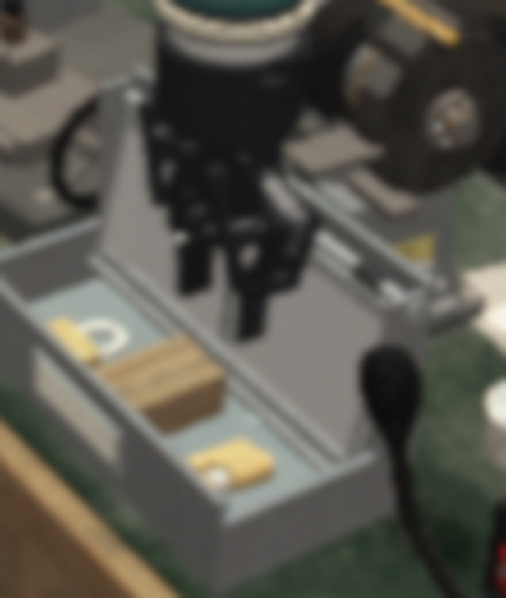

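View pics/s14.png

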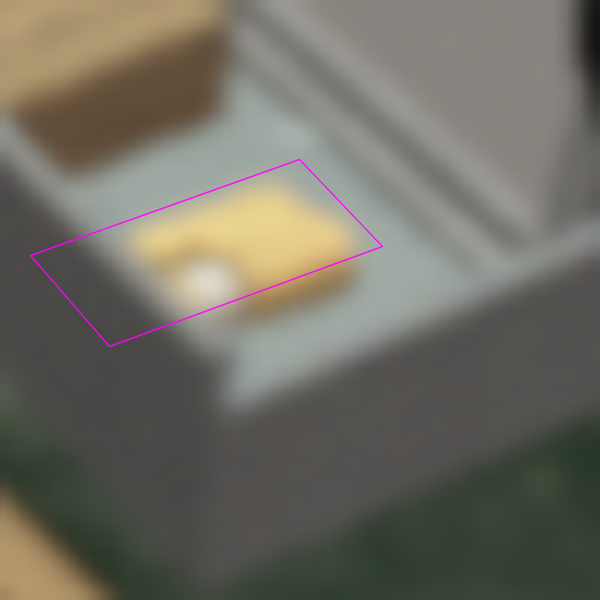

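The overlay agrees to about 2 mm, allowing for the cylinder's rounded edges. I descend.

{"fn": "arm_command", "kwargs": {"steps": [-0.01, -0.02, 0.64, 0, 0, 0, 0.5, -0.01, -0.02, 0.64, 0, 0, 0, 0.5, -0.01, -0.02, 0.64, 0, 0, 0, 0.5, -0.01, -0.01, 0.64, 0, 0, 0, 0.5, 0, 0, 0.5, 0, 0, 0, 0.5, 0, 0, 0, 0, 0, 0, 0.5]}}

```text
time: 19.27
tool_pos: [0.4285, -0.2985, 0.0447]
tcp_rot: [2.096, -2.34, -0.004]
wrist_force: [0.1, 1.0, -0.5]
width: 0.5
```

```bash
python3 -c "
from plan import *
plan([(.4287,-.3006,.021,-96.3)],.5)
s=cam('scene');crop(s,340,230,410,320,6.5,'s15.png')"
```

```text
t 19.27 pos [ 0.4285 -0.2985  0.0447] yaw -96.29 zax [-0.002  0.002 -1.   ] w 0.5 F [ 0.1  1.  -0.5] T [-0.01 -0.04  0.01] q6 1.02
0.07, -0.02, 0.79, 0.02, 0.01, 0, 0.5,
-> [ 0.4288 -0.3007  0.021 ]
```

View pics/s15.png

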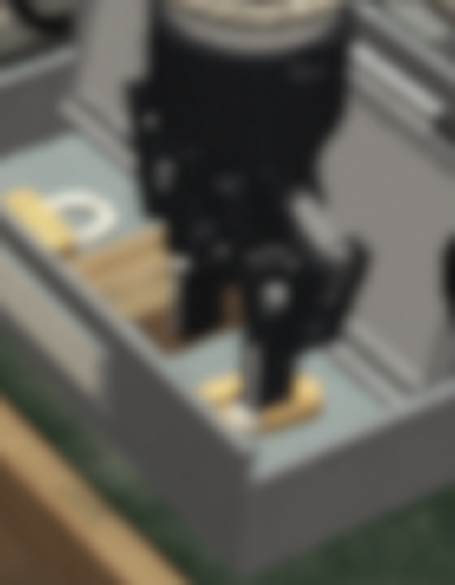

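{"fn": "arm_command", "kwargs": {"steps": [0.09, 0, 0.3, 0, 0, 0, 0.5, 0, 0, 0.3, 0, 0, 0, 0.5, 0, 0, 0.1, 0, 0, 0, 0.5, 0, 0, 0, 0, 0, 0, 0.5]}}

```text
time: 19.82
tool_pos: [0.4287, -0.3021, 0.0244]
tcp_rot: [2.095, -2.34, -0.001]
wrist_force: [-0.5, -1.2, 0.6]
width: 0.499
```

```bash
python3 -c "
from plan import *
st()
s=cam('scene');crop(s,340,230,410,320,6.5,'s16.png')"
```

```text
t 19.82 pos [ 0.4287 -0.3021  0.0244] yaw -96.32 zax [-0.001  0.001 -1.   ] w 0.499 F [-0.5 -1.2  0.6] T [-0.04 -0.03 -0.01] q6 1.02
```

View pics/s16.png

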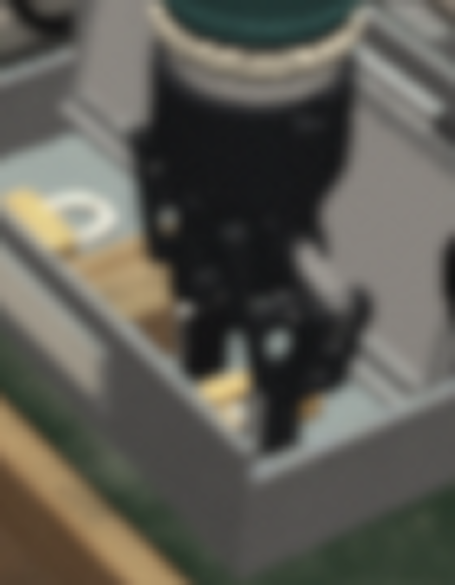

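The fingers straddle the cylinder with no contact force. I go 3 mm lower and close.

{"fn": "arm_command", "kwargs": {"steps": [0, 0, 0.1, 0, 0, 0, 0.5, 0, 0, 0, 0, 0, 0, 0.2, 0, 0, 0, 0, 0, 0, 0.2, 0, 0, 0, 0, 0, 0, 0.2, 0, 0, 0, 0, 0, 0, 0.2, 0, 0, 0, 0, 0, 0, 0.2], "squeeze": 60}}

```text
time: 20.62
tool_pos: [0.4291, -0.3022, 0.0221]
tcp_rot: [-2.095, 2.34, 0.0]
wrist_force: [-2.0, 2.5, 5.8]
width: 0.344
```

It is gripped (width 0.344, about 31 mm). I lift gently and look.

{"fn": "arm_command", "kwargs": {"steps": [0, 0, -0.2, 0, 0, 0, 0.2, 0, 0, -0.4, 0, 0, 0, 0.2, 0, 0, -0.5, 0, 0, 0, 0.2, 0, 0, -0.5, 0, 0, 0, 0.2, 0, 0, -0.5, 0, 0, 0, 0.2, 0, 0, -0.6, 0, 0, 0, 0.2, 0, 0, -0.8, 0, 0, 0, 0.2, 0, 0, -0.8, 0, 0, 0, 0.2]}}

```text
time: 21.62
tool_pos: [0.429, -0.3022, 0.1524]
tcp_rot: [-2.096, 2.34, -0.001]
wrist_force: [0.6, 0.9, -1.5]
width: 0.339
```

```bash
python3 -c "
from plan import *
st()
s=cam('scene');crop(s,310,170,440,320,4,'s17.png')"
```

```text
t 21.62 pos [ 0.429  -0.3022  0.1524] yaw -96.32 zax [ 0. -0. -1.] w 0.339 F [ 0.6  0.9 -1.5] T [-0.01 -0.04 -0.05] q6 1.02
```

View pics/s17.png

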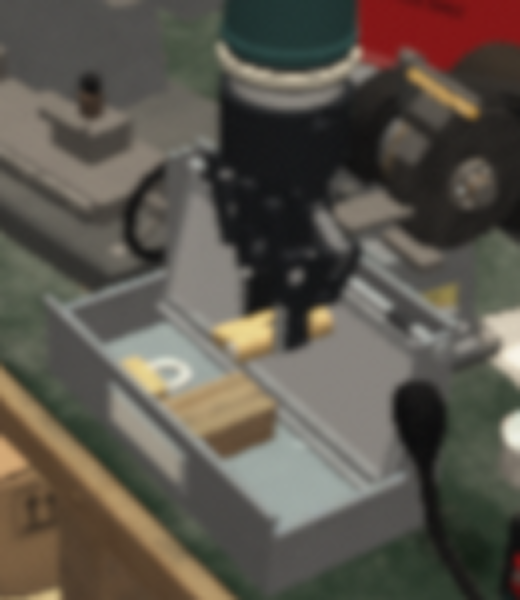

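The cylinder is held level, and the flap, block and padlock are unchanged. I carry it to the tray.

```bash
python3 -c "
from plan import *
plan([(.40,0,.225,-60),(.40,.25,.225,-20),(.485,.449,.20,0)],0.2)"
```

```text
t 21.68 pos [ 0.4309 -0.3037  0.156 ] yaw -96.31 zax [ 0.005 -0.004 -1.   ] w 0.342 F [0.5 0.4 0.4] T [0.03 0.02 0.02] q6 1.02
-0.76, 0.16, -0.18, -0, -0, -0.47, 0.2,
-0.77, 0.13, -0.18, -0, -0, -0.47, 0.2,
-0.78, 0.09, -0.18, -0, -0, -0.47, 0.2,
-0.78, 0.05, -0.18, -0, -0, -0.47, 0.2,
-0.78, 0.01, -0.18, -0, -0, -0.47, 0.2,
-0.78, -0.03, -0.18, -0, -0, -0.47, 0.2,
-0.78, -0.07, -0.18, -0, -0, -0.47, 0.2,
-0.78, -0.1, -0.18, -0, -0, -0.47, 0.2,
-0.77, -0.14, -0.18, -0, -0, -0.47, 0.2,
-0.76, -0.18, -0.18, -0, -0, -0.47, 0.2,
-0.75, -0.22, -0.18, -0, -0, -0.47, 0.2,
-0.74, -0.26, -0.18, -0, -0, -0.47, 0.2,
-0.73, -0.29, -0.18, -0, -0, -0.47, 0.2,
-> [4.00e-01 1.00e-04 2.25e-01]
-0.72, -0.42, -0, -0, -0.01, -0.66, 0.2,
-0.69, -0.47, -0, -0, -0.01, -0.66, 0.2,
-0.65, -0.52, -0, -0, -0.01, -0.66, 0.2,
-0.62, -0.56, -0, -0, -0.01, -0.66, 0.2,
-0.58, -0.6, -0, -0, -0.01, -0.66, 0.2,
-0.53, -0.64, -0, -0, -0.01, -0.66, 0.2,
-0.49, -0.67, -0, -0, -0.01, -0.66, 0.2,
-0.44, -0.71, -0, -0, -0.01, -0.66, 0.2,
-0.39, -0.73, -0, -0, -0.01, -0.66, 0.2,
-0.34, -0.76, -0, -0, -0.01, -0.66, 0.2,
-> [0.3999 0.25   0.2249]
0.05, -0.9, 0.1, -0, 0, -0.42, 0.2,
0.09, -0.9, 0.11, -0, 0, -0.42, 0.2,
0.13, -0.89, 0.1, -0, 0, -0.42, 0.2,
0.17, -0.89, 0.11, -0, 0, -0.42, 0.2,
0.2, -0.88, 0.1, -0, 0, -0.42, 0.2,
0.24, -0.87, 0.11, -0, 0, -0.42, 0.2,
0.28, -0.85, 0.1, -0, 0, -0.42, 0.2,
0.32, -0.84, 0.11, -0, 0, -0.42, 0.2,
-> [0.4849 0.4489 0.2   ]
```

{"fn": "arm_command", "kwargs": {"steps": [-0.76, 0.16, -0.2, 0, 0, -0.47, 0.2, -0.77, 0.13, -0.2, 0, 0, -0.47, 0.2, -0.78, 0.09, -0.2, 0, 0, -0.47, 0.2, -0.78, 0.05, -0.2, 0, 0, -0.47, 0.2, -0.78, 0.01, -0.2, 0, 0, -0.47, 0.2, -0.78, -0.03, -0.2, 0, 0, -0.47, 0.2, -0.78, -0.07, -0.2, 0, 0, -0.47, 0.2, -0.78, -0.1, -0.2, 0, 0, -0.47, 0.2, -0.77, -0.14, -0.2, 0, 0, -0.47, 0.2, -0.76, -0.18, -0.2, 0, 0, -0.47, 0.2]}}

```text
time: 22.92
tool_pos: [0.4037, -0.0668, 0.21]
tcp_rot: [2.606, -1.754, -0.003]
wrist_force: [-0.4, -0.2, -1.4]
width: 0.343
```

{"fn": "arm_command", "kwargs": {"steps": [-0.75, -0.22, -0.2, 0, 0, -0.47, 0.2, -0.74, -0.26, -0.2, 0, 0, -0.47, 0.2, -0.73, -0.29, -0.2, 0, 0, -0.47, 0.2, -0.72, -0.42, 0, 0, 0, -0.66, 0.2, -0.69, -0.47, 0, 0, 0, -0.66, 0.2, -0.65, -0.52, 0, 0, 0, -0.66, 0.2, -0.62, -0.56, 0, 0, 0, -0.66, 0.2, -0.58, -0.6, 0, 0, 0, -0.66, 0.2, -0.53, -0.64, 0, 0, 0, -0.66, 0.2, -0.49, -0.67, 0, 0, 0, -0.66, 0.2]}}

```text
time: 24.18
tool_pos: [0.3963, 0.1774, 0.2277]
tcp_rot: [3.021, -0.856, -0.003]
wrist_force: [0.9, -0.6, -0.9]
width: 0.342
```

```bash
python3 -c "
from plan import *
plan([(.40,.25,.225,-20),(.485,.449,.20,0)],0.2)"
```

```text
t 24.18 pos [0.3963 0.1774 0.2277] yaw -31.65 zax [-0.002 -0.001 -1.   ] w 0.342 F [ 0.9 -0.6 -0.9] T [0.02 0.03 0.01] q6 0.92
-0.39, -0.71, 0.03, 0, 0.01, -0.65, 0.2,
-0.34, -0.73, 0.03, 0, 0.01, -0.65, 0.2,
-0.29, -0.75, 0.03, 0, 0.01, -0.65, 0.2,
-> [0.3998 0.2499 0.2249]
0.05, -0.9, 0.1, 0, -0, -0.42, 0.2,
0.09, -0.9, 0.1, 0, -0, -0.42, 0.2,
0.13, -0.89, 0.1, 0, -0, -0.42, 0.2,
0.17, -0.89, 0.1, 0, -0, -0.42, 0.2,
0.21, -0.88, 0.11, 0, -0, -0.42, 0.2,
0.24, -0.87, 0.1, 0, -0, -0.42, 0.2,
0.28, -0.85, 0.11, 0, -0, -0.42, 0.2,
0.33, -0.84, 0.1, 0, -0, -0.42, 0.2,
-> [0.4851 0.4489 0.2   ]
```

{"fn": "arm_command", "kwargs": {"steps": [-0.39, -0.71, 0, 0, 0, -0.65, 0.2, -0.34, -0.73, 0, 0, 0, -0.65, 0.2, -0.29, -0.75, 0, 0, 0, -0.65, 0.2, 0.05, -0.9, 0.1, 0, 0, -0.42, 0.2, 0.09, -0.9, 0.1, 0, 0, -0.42, 0.2, 0.13, -0.89, 0.1, 0, 0, -0.42, 0.2, 0.17, -0.89, 0.1, 0, 0, -0.42, 0.2, 0.21, -0.88, 0.1, 0, 0, -0.42, 0.2, 0.24, -0.87, 0.1, 0, 0, -0.42, 0.2, 0.28, -0.85, 0.1, 0, 0, -0.42, 0.2]}}

```text
time: 25.42
tool_pos: [0.4755, 0.4234, 0.2066]
tcp_rot: [3.139, -0.065, -0.004]
wrist_force: [-0.5, 0.1, -1.4]
width: 0.347
```

{"fn": "arm_command", "kwargs": {"steps": [0.33, -0.84, 0.5, 0, 0, -0.42, 0.2, 0, 0, 0.8, 0, 0, 0, 0.2, 0, 0, 0.8, 0, 0, 0, 0.2, 0, 0, 0.8, 0, 0, 0, 0.2, 0, 0, 0.8, 0, 0, 0, 0.2, 0, 0, 0.8, 0, 0, 0, 0.2, 0, 0, 0, 0, 0, 0, 0.2]}}

```text
time: 26.3
tool_pos: [0.4847, 0.4457, 0.0693]
tcp_rot: [3.137, 0.001, -0.01]
wrist_force: [-0.7, -0.6, -2.1]
width: 0.347
```

```bash
python3 -c "
from plan import *
plan([(.485,.449,.034,0)],0.2)
s=cam('scene');crop(s,200,100,340,245,4,'s18.png')
t=cam('top');crop(t,150,135,350,245,4,'t18.png')"
```

```text
t 26.3 pos [0.4847 0.4457 0.0693] yaw 0.05 zax [-0.006 -0.005 -1.   ] w 0.347 F [-0.7 -0.6 -2.1] T [-0.05  0.03 -0.01] q6 0.7
0.01, -0.06, 0.59, 0.02, 0.03, 0, 0.2,
0, -0.05, 0.59, 0.02, 0.03, 0, 0.2,
-> [0.4849 0.4489 0.0339]
```

View pics/s18.png

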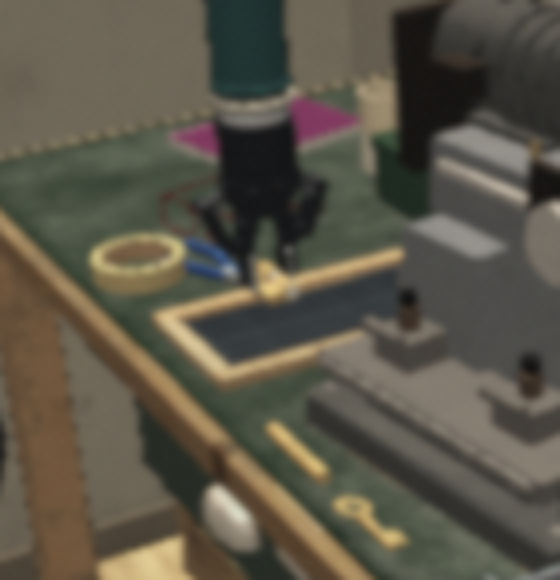

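The cylinder hangs level over the mat at about (272,282) in the crop. I lower it and feel for contact, expected near z = 0.025.

{"fn": "arm_command", "kwargs": {"steps": [0, 0, 0.5, 0, 0, 0, 0.2, 0, 0, 0.5, 0, 0, 0, 0.2, 0, 0, 0.25, 0, 0, 0, 0.2, 0, 0, 0, 0, 0, 0, 0.2]}}

```text
time: 26.9
tool_pos: [0.4879, 0.4465, 0.0338]
tcp_rot: [3.14, -0.002, -0.003]
wrist_force: [-0.1, -0.4, -2.3]
width: 0.343
```

{"fn": "arm_command", "kwargs": {"steps": [0, 0, 0.08, 0, 0, 0, 0.2, 0, 0, 0, 0, 0, 0, 0.2]}}

```text
time: 27.15
tool_pos: [0.4889, 0.4474, 0.0331]
tcp_rot: [-3.141, 0.002, -0.001]
wrist_force: [0.2, -1.3, -1.0]
width: 0.346
```

{"fn": "arm_command", "kwargs": {"steps": [0, 0, 0.1, 0, 0, 0, 0.2, 0, 0, 0, 0, 0, 0, 0.2]}}

```text
time: 27.4
tool_pos: [0.4885, 0.4472, 0.0298]
tcp_rot: [3.141, -0.002, -0.0]
wrist_force: [0.1, -0.2, -2.4]
width: 0.345
```

{"fn": "arm_command", "kwargs": {"steps": [0, 0, 0.05, 0, 0, 0, 0.2, 0, 0, 0, 0, 0, 0, 0.2]}}

```text
time: 27.65
tool_pos: [0.4885, 0.4472, 0.0282]
tcp_rot: [3.141, -0.002, -0.0]
wrist_force: [0.2, 0.7, -1.3]
width: 0.348
```

{"fn": "arm_command", "kwargs": {"steps": [0, 0, 0.05, 0, 0, 0, 0.2, 0, 0, 0, 0, 0, 0, 0.2]}}

```text
time: 27.9
tool_pos: [0.4885, 0.4472, 0.0267]
tcp_rot: [3.141, -0.002, -0.0]
wrist_force: [-0.9, -0.2, -2.9]
width: 0.342
```

{"fn": "arm_command", "kwargs": {"steps": [0, 0, 0.05, 0, 0, 0, 0.2, 0, 0, 0, 0, 0, 0, 0.2]}}

```text
time: 28.15
tool_pos: [0.4885, 0.4472, 0.0252]
tcp_rot: [3.141, -0.002, -0.0]
wrist_force: [0.8, -0.2, -0.8]
width: 0.348
```

{"fn": "arm_command", "kwargs": {"steps": [0, 0, 0.03, 0, 0, 0, 0.2, 0, 0, 0, 0, 0, 0, 0.2]}}

```text
time: 28.4
tool_pos: [0.4887, 0.4473, 0.0249]
tcp_rot: [3.142, -0.002, -0.0]
wrist_force: [-0.8, -1.8, 2.3]
width: 0.347
```

It made contact at 0.0249: the force changed sign and the descent stalled. I release gently and retreat upward.

{"fn": "arm_command", "kwargs": {"steps": [0, 0, 0.02, 0, 0, 0, 0.2, 0, 0, 0, 0, 0, 0, 0.36, 0, 0, 0, 0, 0, 0, 0.4, 0, 0, 0, 0, 0, 0, 0.5, 0, 0, 0, 0, 0, 0, 0.6, 0, 0, 0, 0, 0, 0, 0.6], "squeeze": 20}}

```text
time: 29.15
tool_pos: [0.4886, 0.4473, 0.0237]
tcp_rot: [3.142, -0.002, -0.0]
wrist_force: [0.2, 0.3, 0.2]
width: 0.597
```

{"fn": "arm_command", "kwargs": {"steps": [0, 0, -0.2, 0, 0, 0, 0.6, 0, 0, -0.4, 0, 0, 0, 0.6, 0, 0, -0.8, 0, 0, 0, 0.6, 0, 0, -0.8, 0, 0, 0, 0.6, 0, 0, -0.8, 0, 0, 0, 0.6, 0, 0, -0.8, 0, 0, 0, 0.6, 0, 0, -0.8, 0, 0, 0, 0.6, -0.7, -0.6, -0.5, 0, 0, 0, 0.6, -0.7, -0.6, 0, 0, 0, 0, 0.6, -0.7, -0.6, 0, 0, 0, 0, 0.6]}}

```text
time: 30.4
tool_pos: [0.4255, 0.5022, 0.1788]
tcp_rot: [-3.14, 0.003, -0.003]
wrist_force: [-0.7, -0.6, 0.7]
width: 0.597
```

{"fn": "arm_command", "kwargs": {"steps": [-0.8, -0.7, 0, 0, 0, 0, 0.6, -0.8, -0.7, 0, 0, 0, 0, 0.6, -0.8, -0.7, 0, 0, 0, 0, 0.6, 0, 0, 0, 0, 0, 0, 0.6, 0, 0, 0, 0, 0, 0, 0.6]}}

```text
time: 31.02
tool_pos: [0.3541, 0.5643, 0.1776]
tcp_rot: [-3.141, 0.001, -0.001]
wrist_force: [0.3, 0.2, -0.7]
width: 0.598
```

```bash
python3 -c "
from plan import *
st()
s=cam('scene');crop(s,210,140,440,320,3.4,'s19.png')
t=cam('top');crop(t,150,135,350,245,4,'t19.png');crop(t,360,155,480,245,6.5,'t20.png')"
```

```text
t 31.02 pos [0.3541 0.5643 0.1776] yaw -0.05 zax [ 0.001  0.    -1.   ] w 0.598 F [ 0.3  0.2 -0.7] T [-0.    0.02 -0.04] q6 0.97
```

View pics/s19.png

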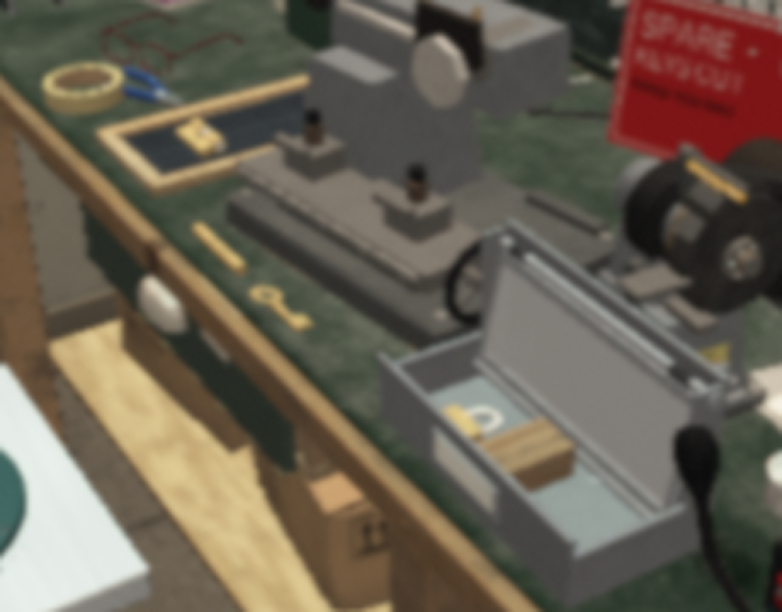

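View pics/t19.png

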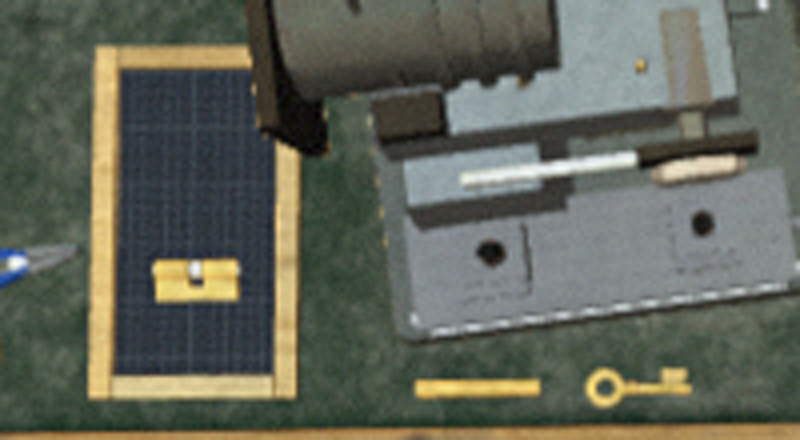

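View pics/t20.png

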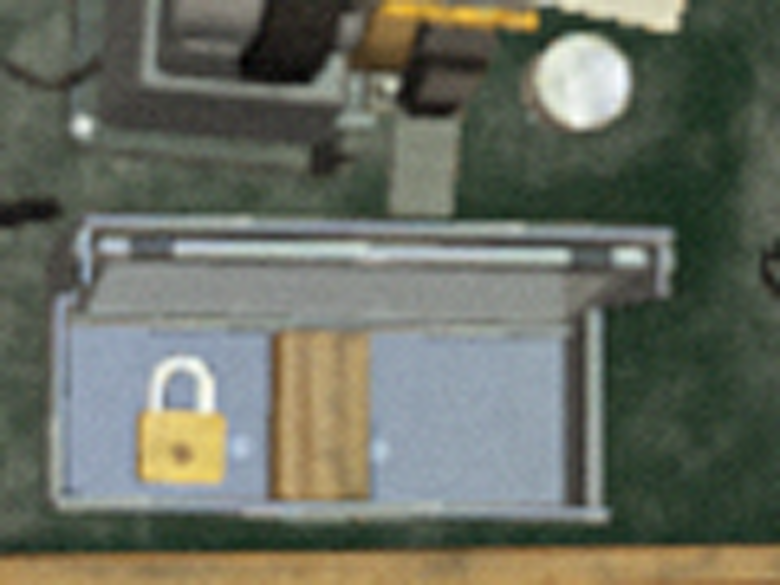

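The pictures show everything in place. The cylinder lies flat on the mat around (196,281). The padlock is at (182,425), and the block runs from the front wall to the flap at (322,415). The rod (416–540,387), key (588–690,387) and tin (582,82) are at the same pixels as at the start.

```bash
python3 -c "
from workcell import bot
print(bot.finish_job())"
```

```text
the job is handed in; nothing more can be done
None
```

The job is done and handed in at about 31 s of the 64 s limit; the system reports no verdict.

- **Flap and block:** I gripped the block at 110 N and pushed the flap down with it. I slid it forward until it touched the front wall, set it on the bin floor and let go. The last pictures show it flat, lengthwise and between the two lock positions. The flap rests on it alone, open at about 0.8 rad by overlay comparison rather than a direct measurement.
- **Cylinder:** I gripped it across its width at 60 N, carried it in front of the machine and lowered it until it touched the mat, then released it. It lies flat on the mat, clear of the frame.
- **Everything else:** the padlock is still lying in its place in the bin. The rod, key and tin are at the same pixel positions as in the first pictures. The gripper ended clear of everything, and the largest wrist force I read was about 14 N, when the block was pressed to the floor.

No check failed. The only disagreement was about 1–2 px (roughly 2–4 mm) between the two cameras, within the tolerances I worked to.

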